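# Pin down the straps of a luthier's glue press and turn on its air

## Task

Set up the glue press: lock every wooden strap that is fitted by pushing a linch pin fully home, from the robot's side, through the hole of the post that stands up through it and flipping its sprung ring over the post so that it snaps down past the pin's end; leave bare posts empty and a spare pin lying on the bench. When all the straps are locked, tighten the left pressure screw by two quarter turns clockwise, then the right one likewise. Last, swing the air valve's lever all the way over, away from you, and leave everything else where it is.

Things in the scene. Friction and masses are not known exactly. Their poses are not given: they have to be found in the camera images.
- press: glue press, fixed: bed 200 (x) x 600 (y) x 30 mm, near edge at x -65; origin at bench height; +x points away from the robot. Four steel posts stand at x 0, y +172.5, +57.5, -57.5, -172.5 mm (posts 1 to 4): each 30 (x) x 28 (y) mm, top 109 mm above the bench, with a level 15 x 15 mm square hole right through along x, axis 83 mm above the bench
- strap1: pale wooden hold-down strap already fitted round post 1; None if that post is bare. Flat bar 160 (x) x 60 (y) x 25 mm lying on the press; origin on its underside on the post's axis; axes as the press. It reaches 50 mm nearer the robot than its origin; its top is 20 mm below the hole's axis
- strap2: pale wooden hold-down strap already fitted round post 2; None if that post is bare. Flat bar 160 (x) x 60 (y) x 25 mm lying on the press; origin on its underside on the post's axis; axes as the press. It reaches 50 mm nearer the robot than its origin; its top is 20 mm below the hole's axis
- strap3: pale wooden hold-down strap already fitted round post 3; None if that post is bare. Flat bar 160 (x) x 60 (y) x 25 mm lying on the press; origin on its underside on the post's axis; axes as the press. It reaches 50 mm nearer the robot than its origin; its top is 20 mm below the hole's axis
- strap4: pale wooden hold-down strap already fitted round post 4; None if that post is bare. Flat bar 160 (x) x 60 (y) x 25 mm lying on the press; origin on its underside on the post's axis; axes as the press. It reaches 50 mm nearer the robot than its origin; its top is 20 mm below the hole's axis
- pin1_head (a point): steel linch pin 1 of three alike, loose, 0.2 kg: centre of its head, a block 40 (x, along the pin) x 16 (y) x 30 (z) mm, to hold it by; 15 mm above the bench as it lies. +x to the tip, +z up. Shank 12 mm square, its last 16 mm round (10 dia), 58 mm long from the head's front face (20 mm ahead of this point); its axis is 9 mm below this point, flush with the head's underside
- ring1 (a joint): angle of pin 1's sprung wire ring: 2.5 = open, leaning back 37 degrees above level (all start open); 0 = closed, forward along the shank, post inside the loop. Over-centre: past about 1.3 it snaps shut by itself. Needs about 0.5 N at its end bar, pushed forward; it clears the post's top. Axle: along y, 15 mm behind and 7 mm above the head's centre, 46 mm long
- ring1_end (a point): middle of the end bar of pin 1's ring, about 100 mm from the axle; lies just past the pin's tip when closed. The loop is 6 mm wire, 54 mm wide at most, 18 mm at the end bar
- pin2_head (a point): steel linch pin 2 of three alike, loose, 0.2 kg: centre of its head, a block 40 (x, along the pin) x 16 (y) x 30 (z) mm, to hold it by; 15 mm above the bench as it lies. +x to the tip, +z up. Shank 12 mm square, its last 16 mm round (10 dia), 58 mm long from the head's front face (20 mm ahead of this point); its axis is 9 mm below this point, flush with the head's underside
- ring2 (a joint): angle of pin 2's sprung wire ring: 2.5 = open, leaning back 37 degrees above level (all start open); 0 = closed, forward along the shank, post inside the loop. Over-centre: past about 1.3 it snaps shut by itself. Needs about 0.5 N at its end bar, pushed forward; it clears the post's top. Axle: along y, 15 mm behind and 7 mm above the head's centre, 46 mm long
- ring2_end (a point): middle of the end bar of pin 2's ring, about 100 mm from the axle; lies just past the pin's tip when closed. The loop is 6 mm wire, 54 mm wide at most, 18 mm at the end bar
- pin3_head (a point): steel linch pin 3 of three alike, loose, 0.2 kg: centre of its head, a block 40 (x, along the pin) x 16 (y) x 30 (z) mm, to hold it by; 15 mm above the bench as it lies. +x to the tip, +z up. Shank 12 mm square, its last 16 mm round (10 dia), 58 mm long from the head's front face (20 mm ahead of this point); its axis is 9 mm below this point, flush with the head's underside
- ring3 (a joint): angle of pin 3's sprung wire ring: 2.5 = open, leaning back 37 degrees above level (all start open); 0 = closed, forward along the shank, post inside the loop. Over-centre: past about 1.3 it snaps shut by itself. Needs about 0.5 N at its end bar, pushed forward; it clears the post's top. Axle: along y, 15 mm behind and 7 mm above the head's centre, 46 mm long
- ring3_end (a point): middle of the end bar of pin 3's ring, about 100 mm from the axle; lies just past the pin's tip when closed. The loop is 6 mm wire, 54 mm wide at most, 18 mm at the end bar
- screw_left (a joint): left pressure screw of the press: a black knob on the bed at x -20, y +262 mm of the press, axis upright, whose grip is a bar 57 long x 14 wide, from 42 to 74 mm above the bench. Turns clockwise seen from above, stiffly (0.06 N m), and stays: 0 = slack, bar along the press's x; grows as it is tightened, pi/2 a quarter turn. Starts near 0
- screw_right (a joint): right pressure screw of the press: a black knob on the bed at x -20, y -262 mm of the press, axis upright, whose grip is a bar 57 long x 14 wide, from 42 to 74 mm above the bench. Turns clockwise seen from above, stiffly (0.06 N m), and stays: 0 = slack, bar along the press's x; grows as it is tightened, pi/2 a quarter turn. Starts near 0
- valve (a joint): air valve's hand lever: 0 = off, leaning towards the valve's -x (the robot's side); 1.2 = fully on, swung over towards its +x. Stays where it is left. Hinge along the valve's y, 22 mm above the bench
- valve_tip (a point): tip of the valve's dark steel hand lever, 90 mm long on an aluminium block fixed on the bench right of the press; axes turn with the lever (its y is the hinge direction)
- glue: bystander, leave alone: white glue bottle, 60 dia x 170 tall mm; origin under its centre
- sanding_block: bystander, leave alone: cork and wood sanding block, 100 x 65 x 42 mm; origin under its centre
- bench_plane: bystander, leave alone: steel bench plane with wooden knob and tote, 170 x 55 x 72 mm; origin under its centre
- inlay_tile: bystander, leave alone: thin inlaid wooden tile, 110 x 70 x 8 mm; origin under its centre
- brush: bystander, leave alone: glue brush lying on the bench, about 200 long mm; origin under its centre
Mind the look-alikes: they are no part of the job. Leave any orange or red look-alike of the part that bears pin2_head alone.

How it is judged (in metres and radians):
On the way, in this order (a step that is already met when the one before it is completed fails the run):
1. every fitted strap is locked by a pin with its ring over; screws slack, valve off (((x of pin1_head in the frame of strap1 above -0.042 m and y of pin1_head in the frame of strap1 between -0.012 and 0.012 m and z of pin1_head in the frame of strap1 between 0.04 and 0.066 m and angle between the x axis of pin1_head and the x axis of strap1, either way round below 0.25 rad and x of ring1_end in the frame of strap1 above 0.035 m and z of ring1_end in the frame of strap1 below 0.065 m) or (x of pin2_head in the frame of strap1 above -0.042 m and y of pin2_head in the frame of strap1 between -0.012 and 0.012 m and z of pin2_head in the frame of strap1 between 0.04 and 0.066 m and angle between the x axis of pin2_head and the x axis of strap1, either way round below 0.25 rad and x of ring2_end in the frame of strap1 above 0.035 m and z of ring2_end in the frame of strap1 below 0.065 m) or (x of pin3_head in the frame of strap1 above -0.042 m and y of pin3_head in the frame of strap1 between -0.012 and 0.012 m and z of pin3_head in the frame of strap1 between 0.04 and 0.066 m and angle between the x axis of pin3_head and the x axis of strap1, either way round below 0.25 rad and x of ring3_end in the frame of strap1 above 0.035 m and z of ring3_end in the frame of strap1 below 0.065 m)) and ((x of pin1_head in the frame of strap2 above -0.042 m and y of pin1_head in the frame of strap2 between -0.012 and 0.012 m and z of pin1_head in the frame of strap2 between 0.04 and 0.066 m and angle between the x axis of pin1_head and the x axis of strap2, either way round below 0.25 rad and x of ring1_end in the frame of strap2 above 0.035 m and z of ring1_end in the frame of strap2 below 0.065 m) or (x of pin2_head in the frame of strap2 above -0.042 m and y of pin2_head in the frame of strap2 between -0.012 and 0.012 m and z of pin2_head in the frame of strap2 between 0.04 and 0.066 m and angle between the x axis of pin2_head and the x axis of strap2, either way round below 0.25 rad and x of ring2_end in the frame of strap2 above 0.035 m and z of ring2_end in the frame of strap2 below 0.065 m) or (x of pin3_head in the frame of strap2 above -0.042 m and y of pin3_head in the frame of strap2 between -0.012 and 0.012 m and z of pin3_head in the frame of strap2 between 0.04 and 0.066 m and angle between the x axis of pin3_head and the x axis of strap2, either way round below 0.25 rad and x of ring3_end in the frame of strap2 above 0.035 m and z of ring3_end in the frame of strap2 below 0.065 m)) and ((x of pin1_head in the frame of strap3 above -0.042 m and y of pin1_head in the frame of strap3 between -0.012 and 0.012 m and z of pin1_head in the frame of strap3 between 0.04 and 0.066 m and angle between the x axis of pin1_head and the x axis of strap3, either way round below 0.25 rad and x of ring1_end in the frame of strap3 above 0.035 m and z of ring1_end in the frame of strap3 below 0.065 m) or (x of pin2_head in the frame of strap3 above -0.042 m and y of pin2_head in the frame of strap3 between -0.012 and 0.012 m and z of pin2_head in the frame of strap3 between 0.04 and 0.066 m and angle between the x axis of pin2_head and the x axis of strap3, either way round below 0.25 rad and x of ring2_end in the frame of strap3 above 0.035 m and z of ring2_end in the frame of strap3 below 0.065 m) or (x of pin3_head in the frame of strap3 above -0.042 m and y of pin3_head in the frame of strap3 between -0.012 and 0.012 m and z of pin3_head in the frame of strap3 between 0.04 and 0.066 m and angle between the x axis of pin3_head and the x axis of strap3, either way round below 0.25 rad and x of ring3_end in the frame of strap3 above 0.035 m and z of ring3_end in the frame of strap3 below 0.065 m)) and ((x of pin1_head in the frame of strap4 above -0.042 m and y of pin1_head in the frame of strap4 between -0.012 and 0.012 m and z of pin1_head in the frame of strap4 between 0.04 and 0.066 m and angle between the x axis of pin1_head and the x axis of strap4, either way round below 0.25 rad and x of ring1_end in the frame of strap4 above 0.035 m and z of ring1_end in the frame of strap4 below 0.065 m) or (x of pin2_head in the frame of strap4 above -0.042 m and y of pin2_head in the frame of strap4 between -0.012 and 0.012 m and z of pin2_head in the frame of strap4 between 0.04 and 0.066 m and angle between the x axis of pin2_head and the x axis of strap4, either way round below 0.25 rad and x of ring2_end in the frame of strap4 above 0.035 m and z of ring2_end in the frame of strap4 below 0.065 m) or (x of pin3_head in the frame of strap4 above -0.042 m and y of pin3_head in the frame of strap4 between -0.012 and 0.012 m and z of pin3_head in the frame of strap4 between 0.04 and 0.066 m and angle between the x axis of pin3_head and the x axis of strap4, either way round below 0.25 rad and x of ring3_end in the frame of strap4 above 0.035 m and z of ring3_end in the frame of strap4 below 0.065 m)) and value of joint each of screw_left, screw_right, valve below 0.5 rad), for 0.3 s.
2. the left screw has had its two quarter turns; right screw slack, valve off (value of joint screw_left between 2.85 and 3.45 rad and value of joint each of screw_right, valve below 0.5 rad), for 0.2 s.
3. the right screw has had its two quarter turns; valve off (value of joint screw_right between 2.85 and 3.45 rad and value of joint valve below 0.5 rad), for 0.2 s.
4. the air valve's lever is swung fully over (value of joint valve above 1 rad), for 0.2 s.
At the end, for the whole second after the job is handed in: Each fitted strap has a pin through its post from the near side, shoulder within about 7 mm of the post, ring end beyond the post and below its top; other pins lie on the bench; both screws are at 2.85 to 3.45 rad; the lever is beyond 1.0 rad; pins at rest (((x of pin1_head in the frame of strap1 above -0.042 m and y of pin1_head in the frame of strap1 between -0.012 and 0.012 m and z of pin1_head in the frame of strap1 between 0.04 and 0.066 m and angle between the x axis of pin1_head and the x axis of strap1, either way round below 0.25 rad and x of ring1_end in the frame of strap1 above 0.035 m and z of ring1_end in the frame of strap1 below 0.065 m) or (x of pin2_head in the frame of strap1 above -0.042 m and y of pin2_head in the frame of strap1 between -0.012 and 0.012 m and z of pin2_head in the frame of strap1 between 0.04 and 0.066 m and angle between the x axis of pin2_head and the x axis of strap1, either way round below 0.25 rad and x of ring2_end in the frame of strap1 above 0.035 m and z of ring2_end in the frame of strap1 below 0.065 m) or (x of pin3_head in the frame of strap1 above -0.042 m and y of pin3_head in the frame of strap1 between -0.012 and 0.012 m and z of pin3_head in the frame of strap1 between 0.04 and 0.066 m and angle between the x axis of pin3_head and the x axis of strap1, either way round below 0.25 rad and x of ring3_end in the frame of strap1 above 0.035 m and z of ring3_end in the frame of strap1 below 0.065 m)) and ((x of pin1_head in the frame of strap2 above -0.042 m and y of pin1_head in the frame of strap2 between -0.012 and 0.012 m and z of pin1_head in the frame of strap2 between 0.04 and 0.066 m and angle between the x axis of pin1_head and the x axis of strap2, either way round below 0.25 rad and x of ring1_end in the frame of strap2 above 0.035 m and z of ring1_end in the frame of strap2 below 0.065 m) or (x of pin2_head in the frame of strap2 above -0.042 m and y of pin2_head in the frame of strap2 between -0.012 and 0.012 m and z of pin2_head in the frame of strap2 between 0.04 and 0.066 m and angle between the x axis of pin2_head and the x axis of strap2, either way round below 0.25 rad and x of ring2_end in the frame of strap2 above 0.035 m and z of ring2_end in the frame of strap2 below 0.065 m) or (x of pin3_head in the frame of strap2 above -0.042 m and y of pin3_head in the frame of strap2 between -0.012 and 0.012 m and z of pin3_head in the frame of strap2 between 0.04 and 0.066 m and angle between the x axis of pin3_head and the x axis of strap2, either way round below 0.25 rad and x of ring3_end in the frame of strap2 above 0.035 m and z of ring3_end in the frame of strap2 below 0.065 m)) and ((x of pin1_head in the frame of strap3 above -0.042 m and y of pin1_head in the frame of strap3 between -0.012 and 0.012 m and z of pin1_head in the frame of strap3 between 0.04 and 0.066 m and angle between the x axis of pin1_head and the x axis of strap3, either way round below 0.25 rad and x of ring1_end in the frame of strap3 above 0.035 m and z of ring1_end in the frame of strap3 below 0.065 m) or (x of pin2_head in the frame of strap3 above -0.042 m and y of pin2_head in the frame of strap3 between -0.012 and 0.012 m and z of pin2_head in the frame of strap3 between 0.04 and 0.066 m and angle between the x axis of pin2_head and the x axis of strap3, either way round below 0.25 rad and x of ring2_end in the frame of strap3 above 0.035 m and z of ring2_end in the frame of strap3 below 0.065 m) or (x of pin3_head in the frame of strap3 above -0.042 m and y of pin3_head in the frame of strap3 between -0.012 and 0.012 m and z of pin3_head in the frame of strap3 between 0.04 and 0.066 m and angle between the x axis of pin3_head and the x axis of strap3, either way round below 0.25 rad and x of ring3_end in the frame of strap3 above 0.035 m and z of ring3_end in the frame of strap3 below 0.065 m)) and ((x of pin1_head in the frame of strap4 above -0.042 m and y of pin1_head in the frame of strap4 between -0.012 and 0.012 m and z of pin1_head in the frame of strap4 between 0.04 and 0.066 m and angle between the x axis of pin1_head and the x axis of strap4, either way round below 0.25 rad and x of ring1_end in the frame of strap4 above 0.035 m and z of ring1_end in the frame of strap4 below 0.065 m) or (x of pin2_head in the frame of strap4 above -0.042 m and y of pin2_head in the frame of strap4 between -0.012 and 0.012 m and z of pin2_head in the frame of strap4 between 0.04 and 0.066 m and angle between the x axis of pin2_head and the x axis of strap4, either way round below 0.25 rad and x of ring2_end in the frame of strap4 above 0.035 m and z of ring2_end in the frame of strap4 below 0.065 m) or (x of pin3_head in the frame of strap4 above -0.042 m and y of pin3_head in the frame of strap4 between -0.012 and 0.012 m and z of pin3_head in the frame of strap4 between 0.04 and 0.066 m and angle between the x axis of pin3_head and the x axis of strap4, either way round below 0.25 rad and x of ring3_end in the frame of strap4 above 0.035 m and z of ring3_end in the frame of strap4 below 0.065 m)) and ((x of pin1_head in the frame of strap1 above -0.042 m and y of pin1_head in the frame of strap1 between -0.012 and 0.012 m and z of pin1_head in the frame of strap1 between 0.04 and 0.066 m and angle between the x axis of pin1_head and the x axis of strap1, either way round below 0.25 rad and x of ring1_end in the frame of strap1 above 0.035 m and z of ring1_end in the frame of strap1 below 0.065 m) or (x of pin1_head in the frame of strap2 above -0.042 m and y of pin1_head in the frame of strap2 between -0.012 and 0.012 m and z of pin1_head in the frame of strap2 between 0.04 and 0.066 m and angle between the x axis of pin1_head and the x axis of strap2, either way round below 0.25 rad and x of ring1_end in the frame of strap2 above 0.035 m and z of ring1_end in the frame of strap2 below 0.065 m) or (x of pin1_head in the frame of strap3 above -0.042 m and y of pin1_head in the frame of strap3 between -0.012 and 0.012 m and z of pin1_head in the frame of strap3 between 0.04 and 0.066 m and angle between the x axis of pin1_head and the x axis of strap3, either way round below 0.25 rad and x of ring1_end in the frame of strap3 above 0.035 m and z of ring1_end in the frame of strap3 below 0.065 m) or (x of pin1_head in the frame of strap4 above -0.042 m and y of pin1_head in the frame of strap4 between -0.012 and 0.012 m and z of pin1_head in the frame of strap4 between 0.04 and 0.066 m and angle between the x axis of pin1_head and the x axis of strap4, either way round below 0.25 rad and x of ring1_end in the frame of strap4 above 0.035 m and z of ring1_end in the frame of strap4 below 0.065 m) or height (world z) of pin1_head below 0.035 m) and ((x of pin2_head in the frame of strap1 above -0.042 m and y of pin2_head in the frame of strap1 between -0.012 and 0.012 m and z of pin2_head in the frame of strap1 between 0.04 and 0.066 m and angle between the x axis of pin2_head and the x axis of strap1, either way round below 0.25 rad and x of ring2_end in the frame of strap1 above 0.035 m and z of ring2_end in the frame of strap1 below 0.065 m) or (x of pin2_head in the frame of strap2 above -0.042 m and y of pin2_head in the frame of strap2 between -0.012 and 0.012 m and z of pin2_head in the frame of strap2 between 0.04 and 0.066 m and angle between the x axis of pin2_head and the x axis of strap2, either way round below 0.25 rad and x of ring2_end in the frame of strap2 above 0.035 m and z of ring2_end in the frame of strap2 below 0.065 m) or (x of pin2_head in the frame of strap3 above -0.042 m and y of pin2_head in the frame of strap3 between -0.012 and 0.012 m and z of pin2_head in the frame of strap3 between 0.04 and 0.066 m and angle between the x axis of pin2_head and the x axis of strap3, either way round below 0.25 rad and x of ring2_end in the frame of strap3 above 0.035 m and z of ring2_end in the frame of strap3 below 0.065 m) or (x of pin2_head in the frame of strap4 above -0.042 m and y of pin2_head in the frame of strap4 between -0.012 and 0.012 m and z of pin2_head in the frame of strap4 between 0.04 and 0.066 m and angle between the x axis of pin2_head and the x axis of strap4, either way round below 0.25 rad and x of ring2_end in the frame of strap4 above 0.035 m and z of ring2_end in the frame of strap4 below 0.065 m) or height (world z) of pin2_head below 0.035 m) and ((x of pin3_head in the frame of strap1 above -0.042 m and y of pin3_head in the frame of strap1 between -0.012 and 0.012 m and z of pin3_head in the frame of strap1 between 0.04 and 0.066 m and angle between the x axis of pin3_head and the x axis of strap1, either way round below 0.25 rad and x of ring3_end in the frame of strap1 above 0.035 m and z of ring3_end in the frame of strap1 below 0.065 m) or (x of pin3_head in the frame of strap2 above -0.042 m and y of pin3_head in the frame of strap2 between -0.012 and 0.012 m and z of pin3_head in the frame of strap2 between 0.04 and 0.066 m and angle between the x axis of pin3_head and the x axis of strap2, either way round below 0.25 rad and x of ring3_end in the frame of strap2 above 0.035 m and z of ring3_end in the frame of strap2 below 0.065 m) or (x of pin3_head in the frame of strap3 above -0.042 m and y of pin3_head in the frame of strap3 between -0.012 and 0.012 m and z of pin3_head in the frame of strap3 between 0.04 and 0.066 m and angle between the x axis of pin3_head and the x axis of strap3, either way round below 0.25 rad and x of ring3_end in the frame of strap3 above 0.035 m and z of ring3_end in the frame of strap3 below 0.065 m) or (x of pin3_head in the frame of strap4 above -0.042 m and y of pin3_head in the frame of strap4 between -0.012 and 0.012 m and z of pin3_head in the frame of strap4 between 0.04 and 0.066 m and angle between the x axis of pin3_head and the x axis of strap4, either way round below 0.25 rad and x of ring3_end in the frame of strap4 above 0.035 m and z of ring3_end in the frame of strap4 below 0.065 m) or height (world z) of pin3_head below 0.035 m) and linear speed of each of pin1, pin2, pin3 below 0.03 m/s and value of joint screw_left between 2.85 and 3.45 rad and value of joint screw_right between 2.85 and 3.45 rad and value of joint valve above 1 rad); the robot touches nothing.
It fails at once if a bystander is moved by more than 4 cm (distance of any of glue, sanding_block, bench_plane, inlay_tile, brush from where it was at the start of the episode above 0.04 m).
Of strap1, strap2, strap3, strap4 only 2 to 3 are there at a start; the rules pass over those that are not, and their reading is None.
At some moment in a run one of pin1, pin2, pin3 may be knocked a few centimetres aside while the robot is not near it.
It also fails if it takes over 208 s, if anything falls off the work surface, if the arm or the gripper's body presses on something with over 40 N, if the wrist force passes 120 N, or if a joint passes its speed limit or range.

## Robot

A 6-joint arm with a two-finger parallel gripper is mounted at the origin on the work surface. World frame = base frame: x ahead of the robot, y to its left, z up, the work surface at z = 0. Lengths are in mm, angles in rad, forces in N, time in s.
With the tool pointing down it reaches from about 350 to 775 mm from the base axis. Payload 7.3 kg.
Tool frame: the origin (TCP) lies at the very end of the fingers, on their centre line; the grasp point (between the pads) lies 19 mm behind it; x points along the fingers, y is the direction in which the jaws open and shut, and the axes are right-handed (so a half turn about x gives the same grasp; the last joint's range is limited). The gripper opens to 92 mm and grips with 3 to 60 N. Pads are 19 mm wide; open, the fingers measure 130 mm over their backs; the gripper's body (75 mm by 190 mm) begins 47 mm behind the grasp point.
Start: joints at [-1.314, 0.342, 1.524, -0, 1.275, -0.146], TCP at [205.821, -482.993, 226.741] pointing down, gripper open.
Joint ranges: [-2.53, 2.53], [-0.77, 2.02], [0.04, 2.7], [-1, 4.14], [0.28, 2.66], [-3.11, 3.11]. Speed limits (rad/s): [2.57, 2.57, 3.14, 3.14, 3.14, 3.14].

## Interface

Orientations are given as [roll, pitch, yaw] about the fixed x, y, z axes, in that order (R = Rz(yaw) Ry(pitch) Rx(roll)).
In Python, from plant import bot gives the robot as it stands.
- The arm moves only by the tool step_arm, never from a script. Its argument "targets" is a list that holds one entry, the list of rows, each a list of 4 numbers: the shift along the tool's x, y, z in m, then the turn about the tool's x in degrees. A call has exactly 5 rows; each row is the pose to reach, as a shift and turn from the pose measured when the call began, along the tool's axes at that moment; what a row does not reach only later rows make up. A row lasts 1/12 s, in which the tool goes at most 41.7 mm and 7.16 degrees, less where a joint would pass 70% of its speed; a pose out of reach is approached as far as the arm can. A call with a gripper value outside its range is refused whole. "jaw" is the closure, from 0 (fully open) to 1 (shut), set as the call begins (left out, the last holds). The fingers move at their own pace and stop on an object; the grip force is fixed at half the most. Time passes only in rows, so rows that repeat a pose let the fingers close, or fill a call up. It gives the time, the measured TCP pose, the force and the opening at its end, in the units of the state.
- bot.get_obs(): the state, without advancing time (a new reading comes with each control period).
- bot.capture(name): name is "scene" or "top" or "wrist"; returns a dict with "color" (420x560x3 uint8, red, green, blue), "depth" (420x560 float32, mm along the optical axis (not along the pixel's ray), 0 where there is no reading), "fov_y" (degrees; the focal length in pixels is half the picture's height over the tangent of half this angle, whatever the lens; pixels are square), "cx", "cy" (the principal point, pixels), "rvec" (rotation vector, rad) and "tvec" (3), from world to camera coordinates, as OpenCV has them. Camera axes: x right, y down, z forward; pixel columns grow to the right and rows downward; lengths in mm; the calibration is good to about 2 mm. A picture is of the moment at which its call begins.
- bot.close_job(): hands the job in, once; it reports no verdict.
The state is a dict: "time": time; "joint_positions": joint angles; "dq": joint speeds; "tau": joint torques, N m; "tool_pos": TCP position; "tcp_rot": TCP orientation; "contact_force": force on the tool from outside, world axes, zero at the start; "moment": the same for the moment, N m; "grip_width": finger opening in mm.
Only numpy, scipy, OpenCV 4.12 (cv2) and the standard library are available. Lean on these libraries where they do the work, as an engineer would, in place of code of your own. Each camera call takes 0.05 s, during which the arm holds its last target. There are 200 camera calls.

## Working session

There is one attempt and no reset: what is moved stays moved. The work goes in short steps, Python scripts to look and compute and a tool call to move; the robot and the scene stay as the last step left them, time stands still between calls to the robot, and variables do not carry over. Pictures are saved under pics/ and viewed, about 12 in all and at most 16, crops included, and the job is handed in when it is done.

Besides the shell and the picture viewer there is one more tool, called after "Call:" by a JSON object that holds its "name" and its "arguments", one argument or row to a line. step_arm: Moves the arm, as the interface text tells. Its arguments: {"type":"object","properties":{"targets":{"type":"array","items":{"type":"array","items":{"type":"array","items":{"type":"number"}}}},"jaw":{"type":"number"}},"required":["targets"]}

```bash
ls; mkdir -p pics; cat > h.py <<'E'
import numpy as np, cv2
from scipy.spatial.transform import Rotation as Ro
from plant import bot
def cam(n,save=None):
    c=bot.capture(n); 
    R=cv2.Rodrigues(np.array(c["rvec"],float))[0]; t=np.array(c["tvec"],float).ravel()
    h=c["color"].shape[0]; f=h/2/np.tan(np.radians(c["fov_y"])/2)
    c.update(R=R,t=t,f=f)
    if save: cv2.imwrite("pics/%s.png"%save,c["color"][:,:,::-1])
    return c
def cloud(c):
    d=c["depth"]; v,u=np.mgrid[:d.shape[0],:d.shape[1]]
    p=np.stack([(u-c["cx"])/c["f"]*d,(v-c["cy"])/c["f"]*d,d],-1)
    w=(p-c["t"])@c["R"]; w[d<=0]=np.nan; return w
def ray(c,u,v,z):
    d=c["R"].T@np.array([(u-c["cx"])/c["f"],(v-c["cy"])/c["f"],1.]); o=-c["R"].T@c["t"]
    return o+d*(z-o[2])/d[2]
def proj(c,p):
    q=c["R"]@np.array(p,float)+c["t"]; return q[:2]/q[2]*c["f"]+[c["cx"],c["cy"]]
E
python3 - <<'E'
from h import *
o=bot.get_obs(); print({k:np.round(v,3) for k,v in o.items()})
for n in("scene","top","wrist"):
    c=cam(n,n+"0"); print(n,c["fov_y"],c["cx"],c["cy"],-c["R"].T@c["t"],c["R"].round(2).tolist(), (c["depth"]>0).mean())
E
```

```text
pics
{'time': np.float64(0.0), 'joint_positions': array([-1.314,  0.343,  1.525,  0.   ,  1.275, -0.146]), 'dq': array([ 0.   , -0.   ,  0.001,  0.001,  0.001,  0.   ]), 'tau': array([-3.0000e-03, -4.3125e+01, -2.4422e+01,  7.1000e-02,  5.6000e-02,
       -0.0000e+00]), 'tool_pos': array([ 205.718, -482.581,  226.041]), 'tcp_rot': array([-1.717,  1.569,  1.827]), 'contact_force': array([-0.294, -0.779, -0.759]), 'moment': array([ 0.031,  0.019, -0.039]), 'grip_width': np.float64(91.775)}
scene 52.691471388918515 274.20195507661833 210.27163305510297 [ 910.43683166  415.78742995 1056.32448135] [[-0.64, 0.77, -0.01], [0.65, 0.53, -0.54], [-0.42, -0.35, -0.84]] 0.9962457482993198
top 57.420719759641784 275.25178432700767 212.16110847573847 [ 395.32483374   29.97460103 1092.6712756 ] [[-0.02, -1.0, -0.01], [-1.0, 0.02, -0.04], [0.04, 0.01, -1.0]] 0.9959736394557823
wrist 64.71943355426345 284.3379301990888 208.99905631056748 [ 274.47573434 -453.87077665  384.94510764] [[0.39, -0.92, -0.0], [-0.89, -0.38, 0.27], [-0.25, -0.11, -0.96]] 0.9959013605442177
```

View pics/top0.png

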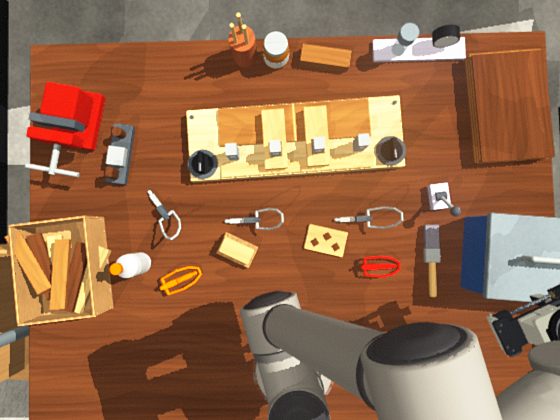

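View pics/scene0.png

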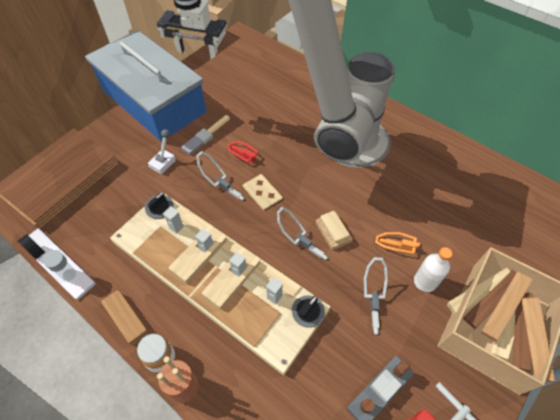

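Top view: straps at posts 2 (275,148) and 3 (319,145); posts 1 and 4 are bare. Steel pins at (165,215), (255,218) and (370,217). The orange (180,279) and red (380,267) ones are look-alikes. The valve is at (440,197).

```bash
python3 - <<'E'
from h import *
c=cam("top"); W=cloud(c); im=c["color"]; hsv=cv2.cvtColor(im,cv2.COLOR_RGB2HSV)
# posts: height 100..116
for n in("top","scene"):
    k=c if n=="top" else cam("scene"); w=cloud(k)
    m=((w[...,2]>100)&(w[...,2]<118)&(w[...,0]>480)&(w[...,0]<680)&(abs(w[...,1])<320)).astype(np.uint8)
    N,l,s,ce=cv2.connectedComponentsWithStats(m)
    for i in range(1,N):
        if s[i,4]>8: print(n,"post",s[i,4],ce[i].round(1),ray(k,*ce[i],109).round(1), np.median(w[l==i],0).round(1))
# bench level
print("bench z",np.nanmedian(W[225:235,200:400,2]))
# pins: low saturation bright
m=((hsv[...,1]<70)&(hsv[...,2]>90)).astype(np.uint8); m[:182]=0; m[250:]=0; m[:,:140]=0; m[:,412:]=0
N,l,s,ce=cv2.connectedComponentsWithStats(m)
for i in range(1,N):
    if s[i,4]>15: print("pin",s[i],ce[i].round(1),ray(c,*ce[i],10).round(1))
# screws
dk=((hsv[...,2]<60)&(W[...,2]>35)&(W[...,2]<95)&(W[...,0]>480)&(W[...,0]<680)).astype(np.uint8)
N,l,s,ce=cv2.connectedComponentsWithStats(dk)
for i in range(1,N):
    if s[i,4]>30: print("dark",s[i],ray(c,*ce[i],50).round(1))
z=cv2.resize(im[180:250,140:470],None,fx=2.4,fy=2.4,interpolation=cv2.INTER_CUBIC)
cv2.imwrite("pics/c1.png",z[:,:,::-1])
E
```

```text
top post 142 [363.4 139.8] [ 618.4 -191.1  109. ] [ 618.4 -190.2  108.7]
top post 137 [319.2 143.1] [612.8 -77.  109. ] [612.7 -76.7 108.9]
top post 132 [275.  146.1] [607.6  37.5 109. ] [607.8  37.5 108.9]
top post 136 [231.  149.3] [602.  151.6 109. ] [602.4 151.4 108.9]
scene post 129 [171.  213.3] [ 621.7 -187.7  109. ] [ 621.6 -188.7  107.8]
scene post 136 [202.9 235.7] [616.6 -73.8 109. ] [616.5 -74.  107.8]
scene post 144 [237.3 259.6] [611.1  40.4 109. ] [610.5  39.6 107.9]
scene post 160 [274.3 285.5] [605.9 155.  109. ] [605.4 154.6 107.7]
bench z 0.557046987114588
pin [147 190  34  50 398] [164.  214.6] [441. 357.  10.]
pin [334 207  69  22 383] [368.9 217.6] [ 419.6 -221.8   10. ]
pin [224 208  60  22 365] [255.2 219.2] [422.2  98.6  10. ]
dark [191 152  23  23 334] [579.3 239.1  50. ]
```

View pics/c1.png

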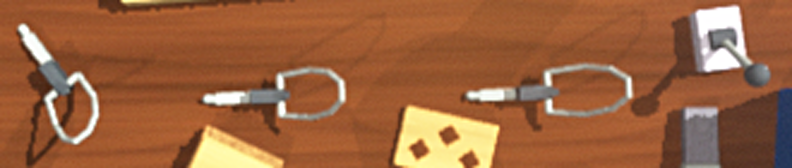

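```bash
cat > go.py <<'E'
# usage: go.py x y z phi [x y z phi ...] : per call shift (m, tool axes at call start) and turn (deg); phi = heading of tool z
import sys
from h import *
o=bot.get_obs(); R=Ro.from_euler("xyz",o["tcp_rot"]).as_matrix(); p=np.array(o["tool_pos"]); ph=np.degrees(np.arctan2(R[1,2],R[0,2]))
print("t %.2f tcp"%o["time"],p.round(1),"phi %.2f"%ph,"tilt",(R[:,0]).round(4),"q",np.round(o["joint_positions"],2),"F",np.round(o["contact_force"],1),"w %.1f"%o["grip_width"])
a=np.array(sys.argv[1:],float).reshape(-1,4)
for x,y,z,f in a:
    d=np.array([x,y,z])-p; t=(f-ph+180)%360-180
    n=max(1,int(np.ceil(max(np.linalg.norm(d)/190,abs(t)/33))))
    for i in range(n):
        c,s=np.cos(np.radians(ph)),np.sin(np.radians(ph)); e=d/n
        print("  [%.4f, %.4f, %.4f, %.2f]"%(-e[2]/1e3,(-s*e[0]+c*e[1])/1e3,(c*e[0]+s*e[1])/1e3,-t/n)); ph+=t/n
    p=np.array([x,y,z])
E
python3 go.py 400 -320 226 45  440 95 226 90
```

```text
t 0.25 tcp [ 205.8 -482.8  226.4] phi -156.92 tilt [-2.e-04  7.e-04 -1.e+00] q [-1.31  0.34  1.52  0.    1.28 -0.15] F [-0.5 -0.3  0.1] w 92.1
  [0.0001, -0.0147, -0.0485, 31.62]
  [0.0001, -0.0380, -0.0336, 31.62]
  [0.0001, -0.0499, -0.0087, 31.62]
  [0.0001, -0.0471, 0.0188, 31.62]
  [0.0001, -0.0303, 0.0407, 31.62]
  [-0.0000, 0.0884, 0.1072, -15.00]
  [-0.0000, 0.0576, 0.1265, -15.00]
  [-0.0000, 0.0229, 0.1371, -15.00]
```

```bash
sed -i 's/phi = heading of tool z/phi = heading of tool -z (camera side)/; s/arctan2(R\[1,2\],R\[0,2\])/arctan2(-R[1,2],-R[0,2])/; s/(-s\*e\[0\]+c\*e\[1\])/(s*e[0]-c*e[1])/; s/(c\*e\[0\]+s\*e\[1\])\/1e3,-t/-(c*e[0]+s*e[1])\/1e3,-t/' go.py
python3 go.py 400 -320 226 45  440 95 226 90
```

```text
t 0.25 tcp [ 205.8 -482.8  226.4] phi 23.08 tilt [-2.e-04  7.e-04 -1.e+00] q [-1.31  0.34  1.52  0.    1.28 -0.15] F [-0.5 -0.3  0.1] w 92.1
  [0.0002, -0.0368, -0.1213, -10.96]
  [0.0002, -0.0131, -0.1260, -10.96]
  [-0.0000, -0.0884, -0.1072, -15.00]
  [-0.0000, -0.0576, -0.1265, -15.00]
  [-0.0000, -0.0229, -0.1371, -15.00]
```

Call:
{"name": "step_arm", "arguments": {
  "targets": [
    [[0, -0.037, -0.121, -11], [0, -0.037, -0.121, -11], [0, -0.037, -0.121, -11], [0, -0.037, -0.121, -11], [0, -0.037, -0.121, -11]]
  ]
}}

```text
time: 0.67
tool_pos: [304.0, -400.0, 226.5]
tcp_rot: [-1.832, 1.57, 1.908]
contact_force: [-0.5, -0.5, -0.5]
grip_width: 92.2
```

Call:
{"name": "step_arm", "arguments": {
  "targets": [
    [[0, -0.013, -0.126, -11], [0, -0.013, -0.126, -11], [0, -0.013, -0.126, -11], [0, -0.013, -0.126, -11], [0, -0.013, -0.126, -11]]
  ]
}}

```text
time: 1.08
tool_pos: [401.4, -317.9, 226.4]
tcp_rot: [-1.466, 1.57, 2.469]
contact_force: [-0.6, -0.2, 0.3]
grip_width: 91.8
```

Call:
{"name": "step_arm", "arguments": {
  "targets": [
    [[0, -0.088, -0.107, -15], [0, -0.088, -0.107, -15], [0, -0.088, -0.107, -15], [0, -0.088, -0.107, -15], [0, -0.088, -0.107, -15]]
  ]
}}

```text
time: 1.5
tool_pos: [412.8, -178.9, 226.7]
tcp_rot: [-1.625, 1.57, 2.572]
contact_force: [-0.2, -0.1, -0.5]
grip_width: 91.7
```

Call:
{"name": "step_arm", "arguments": {
  "targets": [
    [[0, -0.058, -0.127, -15], [0, -0.058, -0.127, -15], [0, -0.058, -0.127, -15], [0, -0.058, -0.127, -15], [0, -0.058, -0.127, -15]]
  ]
}}

```text
time: 1.92
tool_pos: [425.0, -39.5, 226.9]
tcp_rot: [-1.823, 1.57, 2.637]
contact_force: [0.7, -0.8, -0.6]
grip_width: 91.7
```

Call:
{"name": "step_arm", "arguments": {
  "targets": [
    [[0, -0.023, -0.137, -15], [0, -0.023, -0.137, -15], [0, -0.023, -0.137, -15], [0, -0.023, -0.137, -15], [0, -0.023, -0.137, -15]]
  ]
}}

```text
time: 2.33
tool_pos: [438.0, 98.9, 226.8]
tcp_rot: [2.681, 1.571, 1.122]
contact_force: [-0.4, -0.2, -0.4]
grip_width: 92.1
```

```bash
python3 go.py; python3 - <<'E'
from h import *
c=cam("wrist","w1"); W=cloud(c); hsv=cv2.cvtColor(c["color"],cv2.COLOR_RGB2HSV)
m=((hsv[...,1]<70)&(hsv[...,2]>70)&(W[...,2]<60)&(abs(W[...,0]-420)<60)&(abs(W[...,1]-95)<110))
for lo,hi in((3,20),(22,34)):
    q=W[m&(W[...,2]>lo)&(W[...,2]<hi)]; print(lo,len(q),q.min(0).round(1),q.max(0).round(1),np.median(q,0).round(1))
E
```

```text
t 2.33 tcp [438.   98.9 226.8] phi 90.63 tilt [ 0.e+00  1.e-04 -1.e+00] q [0.05 0.2  1.72 0.   1.22 0.04] F [-0.4 -0.2 -0.4] w 92.1
3 585 [398.   75.4   3.3] [429.1 186.3  18.6] [420.2 154.9  12.4]
22 835 [394.4  79.4  22.5] [449.4 129.4  34. ] [421.9  99.4  30.3]
```

View pics/w1.png

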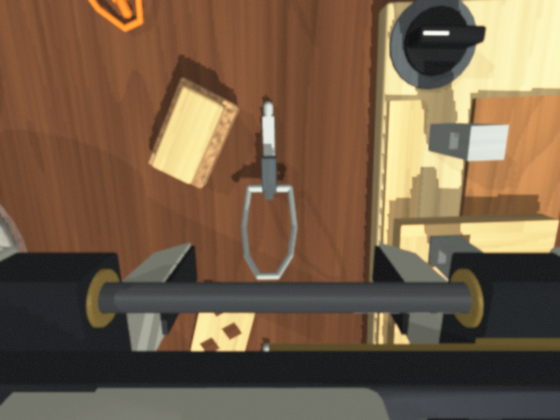

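Pin with head at (269,157)–(269,198), tip (268,100), ring toward the gripper; the sanding block is at (193,133), clear of it.

```bash
python3 - <<'E'
from h import *
c=cam("wrist"); W=cloud(c); im=c["color"].astype(int)
g=(im.max(2)-im.min(2)<30)&(im.mean(2)>60)&(im.mean(2)<125)&(abs(W[...,2]-30)<4)
g[:, :250]=0; g[:,290:]=0; g[:140]=0;g[205:]=0
ys,xs=np.nonzero(g); print(len(xs),xs.min(),xs.max(),ys.min(),ys.max())
r=cv2.minAreaRect(np.stack([xs,ys],1).astype(np.float32)); print(r)
print("head",ray(c,*r[0],30).round(1),"front",ray(c,269,156.5,30).round(1),"tip",ray(c,268,100,8).round(1),"median",np.median(W[g],0).round(1))
for v in (110,120,130,140,150,165,175,190):
    row=W[v]; s=im[v]; k=[u for u in range(255,285) if row[u,2]>5]
    print(v,k[0],k[-1],row[k].mean(0).round(1))
E
```

```text
548 261 289 155 200
((271.24505615234375, 179.21707153320312), (51.15568161010742, 23.51384735107422), 70.14479064941406)
head [424. 103.  30.] front [421.7 127.6  30. ] tip [419.8 185.8   8. ] median [421.7 109.8  30.8]
110 264 272 [419.8 175.4  10.2]
120 263 273 [419.9 164.9  12.6]
130 264 274 [421.  154.4  12.6]
140 264 274 [421.  143.6  13.1]
150 264 274 [420.9 132.6  12.4]
165 262 276 [421.7 118.6  30.5]
175 262 276 [421.6 107.8  30.6]
190 263 276 [422.2  91.5  32. ]
```

```bash
python3 go.py 421.5 112.5 70 91.5 421.5 112.5 3 91.5
```

```text
t 2.43 tcp [437.6  96.8 226.7] phi 90.51 tilt [-6.e-04 -9.e-04 -1.e+00] q [ 0.05  0.2   1.72 -0.    1.22  0.04] F [ 0.3  0.1 -0.7] w 92.1
  [0.1567, -0.0160, -0.0158, -0.99]
  [0.0670, 0.0000, -0.0000, -0.00]
```

Call:
{"name": "step_arm", "arguments": {
  "targets": [
    [[0.04, -0.016, -0.0158, -1], [0.08, -0.016, -0.0158, -1], [0.12, -0.016, -0.0158, -1], [0.157, -0.016, -0.0158, -1], [0.157, -0.016, -0.0158, -1]]
  ]
}}

```text
time: 2.85
tool_pos: [417.5, 109.4, 64.4]
tcp_rot: [-1.393, 1.558, -2.941]
contact_force: [-0.6, -0.8, -0.4]
grip_width: 91.6
```

```bash
python3 go.py 421.5 112.5 3 91.5
```

```text
t 2.85 tcp [417.5 109.4  64.4] phi 91.33 tilt [-0.0126 -0.0026 -0.9999] q [ 0.08  0.4   1.97 -0.    0.78  0.06] F [-0.6 -0.8 -0.4] w 91.6
  [0.0614, 0.0041, -0.0030, -0.17]
```

```bash
cat > settle.py <<'E'
from h import *
for _ in range(3): bot.capture("wrist")
E
python3 settle.py; python3 go.py 421.5 112.5 3 91.5
```

```text
t 3.00 tcp [422.8 110.9  71.1] phi 91.38 tilt [ 8.0e-04 -1.1e-03 -1.0e+00] q [ 0.08  0.39  1.96 -0.    0.79  0.06] F [0.8 0.3 0.7] w 91.8
  [0.0681, -0.0012, -0.0016, -0.12]
```

Good; upright again. Descend gently, then grip.

Call:
{"name": "step_arm", "arguments": {
  "targets": [
    [[0.025, -0.001, -0.0016, 0], [0.05, -0.001, -0.0016, 0], [0.068, -0.001, -0.0016, 0], [0.068, -0.001, -0.0016, 0], [0.068, -0.001, -0.0016, 0]]
  ]
}}

```text
time: 3.42
tool_pos: [423.3, 112.0, 4.7]
tcp_rot: [1.247, 1.567, -0.3]
contact_force: [1.3, -0.3, -0.4]
grip_width: 91.8
```

Call:
{"name": "step_arm", "arguments": {
  "targets": [
    [[0, 0, 0, 0], [0, 0, 0, 0], [0, 0, 0, 0], [0, 0, 0, 0], [0, 0, 0, 0]]
  ],
  "jaw": 1
}}

```text
time: 3.83
tool_pos: [423.6, 112.1, 5.3]
tcp_rot: [1.339, 1.566, -0.208]
contact_force: [0.2, -0.0, -1.0]
grip_width: 63.0
```

Call:
{"name": "step_arm", "arguments": {
  "targets": [
    [[0, 0, 0, 0], [0, 0, 0, 0], [0, 0, 0, 0], [0, 0, 0, 0], [0, 0, 0, 0]]
  ]
}}

```text
time: 4.25
tool_pos: [423.5, 112.1, 5.2]
tcp_rot: [1.321, 1.567, -0.226]
contact_force: [0.6, 0.3, 0.2]
grip_width: 29.7
```

```bash
python3 go.py
```

```text
t 4.25 tcp [423.5 112.1   5.2] phi 91.36 tilt [ 4.1e-03 -9.0e-04 -1.0e+00] q [ 0.08  0.52  2.01 -0.    0.6   0.06] F [0.6 0.3 0.2] w 29.7
```

Call:
{"name": "step_arm", "arguments": {
  "targets": [
    [[0, 0, 0, 0], [0, 0, 0, 0], [0, 0, 0, 0], [0, 0, 0, 0], [0, 0, 0, 0]]
  ]
}}

```text
time: 4.67
tool_pos: [423.1, 112.1, 5.1]
tcp_rot: [1.255, 1.567, -0.293]
contact_force: [-1.5, 0.3, -0.6]
grip_width: 15.6
```

```bash
python3 settle.py; python3 go.py 423.5 112 140 91.4 490 39 140 2.74
```

```text
t 4.82 tcp [423.9 112.1   5.2] phi 91.35 tilt [ 4.9e-03 -9.0e-04 -1.0e+00] q [ 0.08  0.52  2.01 -0.    0.6   0.06] F [-0.3 -0.1 -2.8] w 16.1
  [-0.1348, -0.0004, 0.0001, -0.05]
  [-0.0000, 0.0216, 0.0249, 29.55]
  [-0.0000, 0.0310, 0.0110, 29.55]
  [-0.0000, 0.0324, -0.0057, 29.55]
```

Call:
{"name": "step_arm", "arguments": {
  "targets": [
    [[-0.03, 0, 0, 0], [-0.065, 0, 0, 0], [-0.1, 0, 0, 0], [-0.135, 0, 0, 0], [-0.135, 0, 0, 0]]
  ]
}}

```text
time: 5.23
tool_pos: [427.1, 112.7, 146.1]
tcp_rot: [1.561, 1.554, 0.014]
contact_force: [1.6, 0.8, -1.4]
grip_width: 15.8
```

```bash
python3 settle.py; python3 go.py 490 34 140 2.74
```

```text
t 5.38 tcp [422.9 112.2 139.8] phi 91.36 tilt [ 4.8e-03 -9.0e-04 -1.0e+00] q [ 0.08  0.28  1.88 -0.    0.97  0.06] F [-0.3 -0.2 -2.8] w 16.0
  [-0.0001, 0.0217, 0.0266, 29.54]
  [-0.0001, 0.0320, 0.0124, 29.54]
  [-0.0001, 0.0340, -0.0050, 29.54]
```

```bash
python3 go.py 440 92 140 69.2 457 72 140 47  474 53 140 24.9 490 34 140 2.74
```

```text
t 5.38 tcp [422.9 112.2 139.8] phi 91.36 tilt [ 4.8e-03 -9.0e-04 -1.0e+00] q [ 0.08  0.28  1.88 -0.    0.97  0.06] F [-0.3 -0.2 -2.8] w 16.0
  [-0.0002, 0.0166, 0.0206, 22.16]
  [-0.0000, 0.0230, 0.0127, 22.20]
  [-0.0000, 0.0254, 0.0023, 22.10]
  [-0.0000, 0.0240, -0.0065, 22.16]
```

Call:
{"name": "step_arm", "arguments": {
  "targets": [
    [[0, 0.005, 0.006, 6], [0, 0.01, 0.013, 13], [0, 0.015, 0.019, 20], [0, 0.0166, 0.0206, 22.2], [0, 0.0166, 0.0206, 22.2]]
  ]
}}

```text
time: 5.8
tool_pos: [439.3, 91.5, 137.9]
tcp_rot: [1.15, 1.569, -0.787]
contact_force: [0.0, 0.7, -1.8]
grip_width: 15.6
```

Call:
{"name": "step_arm", "arguments": {
  "targets": [
    [[0, 0.007, 0.004, 6], [0, 0.014, 0.008, 13], [0, 0.02, 0.011, 20], [0, 0.023, 0.0127, 22.2], [0, 0.023, 0.0127, 22.2]]
  ]
}}

```text
time: 6.22
tool_pos: [455.7, 71.1, 136.5]
tcp_rot: [-0.184, 1.569, -2.509]
contact_force: [-0.3, -0.6, -2.1]
grip_width: 15.7
```

Call:
{"name": "step_arm", "arguments": {
  "targets": [
    [[0, 0.007, 0, 6], [0, 0.014, 0.001, 13], [0, 0.022, 0.002, 20], [0, 0.0254, 0.0023, 22.2], [0, 0.0254, 0.0023, 22.2]]
  ]
}}

```text
time: 6.63
tool_pos: [472.3, 51.9, 135.4]
tcp_rot: [-0.13, 1.567, -2.84]
contact_force: [-0.1, -0.8, -1.9]
grip_width: 15.6
```

Call:
{"name": "step_arm", "arguments": {
  "targets": [
    [[0, 0.007, -0.002, 6], [0, 0.014, -0.004, 13], [0, 0.021, -0.006, 20], [0, 0.024, -0.0065, 22.2], [0, 0.024, -0.0065, 22.2]]
  ]
}}

```text
time: 7.05
tool_pos: [487.8, 32.8, 134.7]
tcp_rot: [0.14, 1.566, -2.957]
contact_force: [-0.5, 0.4, -3.1]
grip_width: 15.8
```

```bash
python3 settle.py; python3 go.py 496 33.6 100 2.74
```

```text
t 7.20 tcp [487.6  33.3 135. ] phi 2.68 tilt [-4.8e-03 -8.0e-04 -1.0e+00] q [-0.09  0.38  1.75 -0.    1.02  1.44] F [ 0.6 -0.1 -1.5] w 16.3
  [0.0350, 0.0001, -0.0085, -0.06]
```

Call:
{"name": "step_arm", "arguments": {
  "targets": [
    [[0.012, 0, -0.003, 0], [0.024, 0, -0.006, 0], [0.035, 0, -0.0085, 0], [0.035, 0, -0.0085, 0], [0.035, 0, -0.0085, 0]]
  ]
}}

```text
time: 7.62
tool_pos: [495.3, 33.9, 99.4]
tcp_rot: [0.042, 1.564, -3.051]
contact_force: [-0.6, -0.8, -1.9]
grip_width: 15.7
```

```bash
python3 settle.py; python3 go.py; python3 - <<'E'
from h import *
c=cam("wrist","w2")
E
```

```text
t 7.77 tcp [496.1  33.7 100.5] phi 2.71 tilt [-3.9e-03 -9.0e-04 -1.0e+00] q [-0.09  0.44  1.77 -0.    0.94  1.44] F [ 0.8  0.  -1.9] w 15.7
```

View pics/w2.png

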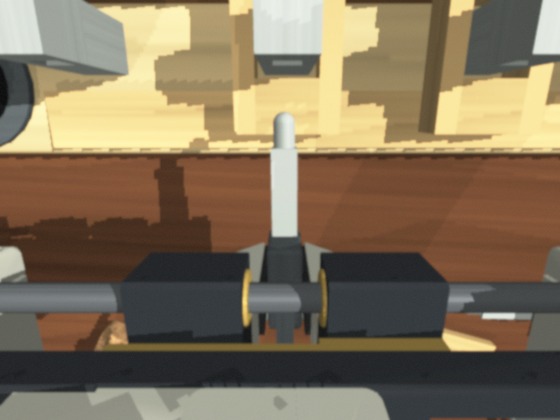

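The view shows the pin tip at (284,115) and shank (271–298, 150–235), pointing at the post's near face at (255–322, 54–70).

```bash
cat > align.py <<'E'
from h import *
def fit(save=None):
    c=cam("wrist",save); W=cloud(c); o=bot.get_obs(); R=Ro.from_euler("xyz",o["tcp_rot"]).as_matrix(); p=np.array(o["tool_pos"])
    f=-R[:,2]; f[2]=0; f/=np.linalg.norm(f); l=np.array([-f[1],f[0],0])
    d=W-p; a=d@f; b=d@l; z=W[...,2]
    # shank rows
    A=[];T=[]
    for v in range(0,240):
        k=(a[v]>20)&(a[v]<54)&(abs(b[v])<15)&(z[v]>p[2]-10)&(z[v]<p[2]+25)
        if k.sum()>6:
            A.append([a[v][k].mean(),(b[v][k].min()+b[v][k].max())/2,z[v][k].mean()])
    A=np.array(A); s=np.polyfit(A[:,0],A[:,1],1); print("shank: y=%.2f at TCP, slope %.4f, top z %.1f slope %.3f rows %d"%(s[1],s[0],np.median(A[:,2]),np.polyfit(A[:,0],A[:,2],1)[0],len(A)))
    k=(a>60)&(a<85)&(abs(b)<12)&(abs(z-p[2]-2)<14); print("tip fwd %.1f"%a[k].max() if k.any() else "")
    k=(z>106)&(z<113)&(a>75)&(a<180)&(abs(b)<40)
    vs=np.nonzero(k.sum(1)>15)[0]; B=np.array([[a[v][k[v]].mean(),(b[v][k[v]].min()+b[v][k[v]].max())/2,np.ptp(b[v][k[v]])] for v in vs])
    q=np.polyfit(B[:,0],B[:,1],1) if len(B)>3 else [0,B[:,1].mean()]
    print("post: near a=%.1f y=%.2f slope %.3f width %.1f z %.1f ; shank there y=%.2f  lateral offset of post from shank (left +) %.2f"%(a[k].min(),B[:,1].mean(),q[0],B[:,2].mean(),np.median(z[k]),np.polyval(s,a[k].min()),B[:,1].mean()-np.polyval(s,a[k].min())))
    return c
if __name__=="__main__": fit()
E
python3 align.py; python3 go.py
```

```text
shank: y=-0.10 at TCP, slope 0.0052, top z 108.1 slope -0.003 rows 71
tip fwd 76.2
post: near a=98.8 y=-1.49 slope 0.001 width 27.6 z 109.8 ; shank there y=0.41  lateral offset of post from shank (left +) -1.90
t 7.87 tcp [496.1  33.7 100.5] phi 2.70 tilt [-3.7e-03 -9.0e-04 -1.0e+00] q [-0.09  0.44  1.77 -0.    0.94  1.44] F [ 0.2  0.7 -1.9] w 15.5
```

Call:
{"name": "step_arm", "arguments": {
  "targets": [
    [[0.006, 0.0007, 0, 0], [0.012, 0.0014, 0, 0], [0.0183, 0.0019, 0, 0], [0.0183, 0.0019, 0, 0], [0.0183, 0.0019, 0, 0]]
  ]
}}

```text
time: 8.28
tool_pos: [495.7, 31.7, 81.5]
tcp_rot: [0.101, 1.565, -2.994]
contact_force: [1.3, 0.3, -1.5]
grip_width: 16.0
```

```bash
python3 settle.py; python3 align.py; python3 go.py
```

```text
shank: y=-0.06 at TCP, slope 0.0036, top z 89.9 slope -0.002 rows 71
tip fwd 76.1
post: near a=98.6 y=0.48 slope -0.003 width 27.6 z 109.7 ; shank there y=0.30  lateral offset of post from shank (left +) 0.18
t 8.48 tcp [496.3  31.7  82.4] phi 2.70 tilt [-3.3e-03 -9.0e-04 -1.0e+00] q [-0.09  0.46  1.79 -0.    0.89  1.44] F [-0.3 -0.  -2.7] w 15.8
```

Call:
{"name": "step_arm", "arguments": {
  "targets": [
    [[0, 0, -0.01, 0], [0, 0, -0.02, 0], [0, 0, -0.03, 0], [0, 0, -0.036, 0], [0, 0, -0.036, 0]]
  ]
}}

```text
time: 8.9
tool_pos: [533.5, 33.4, 82.4]
tcp_rot: [0.471, 1.569, -2.624]
contact_force: [1.1, -0.6, -1.6]
grip_width: 15.5
```

```bash
python3 settle.py; python3 align.py;  python3 go.py
```

```text
shank: y=-0.11 at TCP, slope 0.0057, top z 89.6 slope -0.005 rows 71
tip fwd 61.5
post: near a=75.3 y=0.43 slope -0.004 width 27.7 z 109.8 ; shank there y=0.32  lateral offset of post from shank (left +) 0.12
t 9.10 tcp [531.6  33.5  82.1] phi 2.70 tilt [-4.2e-03 -9.0e-04 -1.0e+00] q [-0.08  0.52  1.69 -0.    0.94  1.44] F [-0.4  0.4 -2.9] w 15.7
```

Call:
{"name": "step_arm", "arguments": {
  "targets": [
    [[0, 0, -0.01, 0], [0, 0, -0.02, 0], [0, 0, -0.03, 0], [0, 0, -0.038, 0], [0, 0, -0.038, 0]]
  ]
}}

```text
time: 9.52
tool_pos: [570.7, 35.2, 82.1]
tcp_rot: [0.272, 1.568, -2.822]
contact_force: [-0.6, -0.6, -1.6]
grip_width: 15.5
```

```bash
python3 settle.py;  python3 go.py
```

```text
t 9.67 tcp [568.8  35.3  81.7] phi 2.70 tilt [-5.3e-03 -8.0e-04 -1.0e+00] q [-0.07  0.57  1.58 -0.    0.99  1.45] F [-0.3 -0.2 -1.8] w 16.1
```

Call:
{"name": "step_arm", "arguments": {
  "targets": [
    [[0, 0, -0.003, 0], [0, 0, -0.006, 0], [0, 0, -0.008, 0], [0, 0, -0.009, 0], [0, 0, -0.009, 0]]
  ]
}}

```text
time: 10.08
tool_pos: [576.9, 35.7, 81.6]
tcp_rot: [0.067, 1.563, -3.028]
contact_force: [-4.7, -0.3, 1.0]
grip_width: 15.4
```

```bash
python3 settle.py;  python3 go.py
```

```text
t 10.23 tcp [576.9  35.7  81.5] phi 2.71 tilt [-7.2e-03 -9.0e-04 -1.0e+00] q [-0.07  0.59  1.55 -0.    1.01  1.45] F [-4.8 -0.9  1.4] w 15.6
```

Call:
{"name": "step_arm", "arguments": {
  "targets": [
    [[0, 0, 0, 0], [0, 0, 0, 0], [0, 0, 0, 0], [0, 0, 0, 0], [0, 0, 0, 0]]
  ],
  "jaw": 0
}}

```text
time: 10.65
tool_pos: [577.4, 35.7, 81.8]
tcp_rot: [0.097, 1.565, -2.997]
contact_force: [0.8, 0.0, -0.2]
grip_width: 44.6
```

Call:
{"name": "step_arm", "arguments": {
  "targets": [
    [[0, 0, 0, 0], [0, 0, 0, 0], [0, 0, 0, 0], [0, 0, 0, 0], [0, 0, 0, 0]]
  ]
}}

```text
time: 11.07
tool_pos: [577.4, 35.7, 81.7]
tcp_rot: [0.094, 1.565, -3.0]
contact_force: [0.4, 0.4, 0.4]
grip_width: 78.1
```

```bash
python3 go.py 577 35.6 190 2.72 452 29.7 190 2.72 452 29.7 150 2.72
```

```text
t 11.07 tcp [577.4  35.7  81.7] phi 2.70 tilt [-6.2e-03 -9.0e-04 -1.0e+00] q [-0.07  0.59  1.55 -0.    1.01  1.45] F [0.4 0.4 0.4] w 78.1
  [-0.1083, 0.0001, 0.0004, -0.02]
  [-0.0000, -0.0000, 0.1251, -0.00]
  [0.0400, 0.0000, -0.0000, -0.00]
```

Call:
{"name": "step_arm", "arguments": {
  "targets": [
    [[-0.03, 0, 0, 0], [-0.06, 0, 0, 0], [-0.09, 0, 0, 0], [-0.108, 0, 0, 0], [-0.108, 0, 0, 0]]
  ]
}}

```text
time: 11.48
tool_pos: [580.3, 35.7, 194.6]
tcp_rot: [2.58, 1.568, -0.515]
contact_force: [-0.2, 0.9, 0.5]
grip_width: 91.7
```

```bash
python3 settle.py; python3 go.py 452 29.7 190 2.72 452 29.7 150 2.72; python3 - <<'E'
from h import *
cam("wrist","w3")
E
```

```text
t 11.63 tcp [577.5  35.9 189. ] phi 2.71 tilt [-7.3e-03 -8.0e-04 -1.0e+00] q [-0.07  0.47  1.42 -0.    1.25  1.45] F [-0.4 -0.2 -0.4] w 91.8
  [-0.0010, 0.0002, 0.1257, -0.01]
  [0.0400, 0.0000, -0.0000, -0.00]
```

View pics/w3.png

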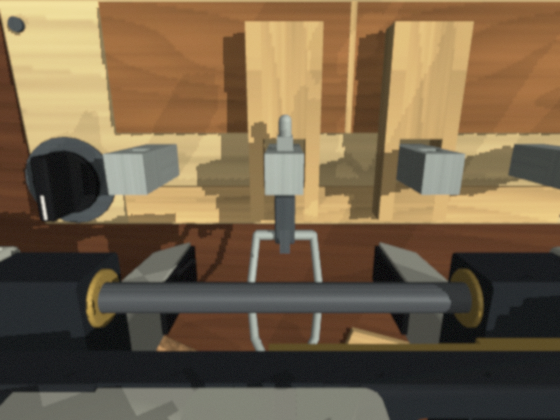

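Pin 1 is fully home in post 2 (tip at (285,120), past the post), ring open behind. I'll retreat over the ring with the jaws closed.

Call:
{"name": "step_arm", "arguments": {
  "targets": [
    [[0, 0, 0.03, 0], [0, 0, 0.06, 0], [0, 0, 0.09, 0], [0, 0, 0.12, 0], [0, 0, 0.126, 0]]
  ],
  "jaw": 1
}}

```text
time: 12.1
tool_pos: [446.2, 30.3, 187.8]
tcp_rot: [-0.038, 1.556, -3.132]
contact_force: [-0.1, 0.1, -0.2]
grip_width: 62.8
```

Call:
{"name": "step_arm", "arguments": {
  "targets": [
    [[0, 0, 0, 0], [0, 0, 0, 0], [0, 0, 0, 0], [0, 0, 0, 0], [0, 0, 0, 0]]
  ]
}}

```text
time: 12.52
tool_pos: [447.0, 30.2, 187.5]
tcp_rot: [-0.038, 1.555, -3.132]
contact_force: [0.2, -0.5, 0.6]
grip_width: 29.6
```

Call:
{"name": "step_arm", "arguments": {
  "targets": [
    [[0, 0, 0, 0], [0, 0, 0, 0], [0, 0, 0, 0], [0, 0, 0, 0], [0, 0, 0, 0]]
  ]
}}

```text
time: 12.93
tool_pos: [447.1, 30.2, 187.5]
tcp_rot: [-0.038, 1.555, -3.132]
contact_force: [0.3, 0.9, 0.9]
grip_width: 0.7
```

```bash
python3 settle.py; python3 go.py 452 29.7 148 2.72 520 33 148 2.72 577 35.6 148 2.72
```

```text
t 13.08 tcp [447.1  30.2 187.6] phi 2.72 tilt [-1.530e-02 -1.000e-04 -9.999e-01] q [-0.1   0.25  1.77 -0.    1.13  1.42] F [ 0.9 -1.  -0.2] w 0.3
  [0.0396, 0.0008, -0.0049, -0.00]
  [-0.0000, -0.0001, -0.0681, -0.00]
  [-0.0000, 0.0001, -0.0571, -0.00]
```

Call:
{"name": "step_arm", "arguments": {
  "targets": [
    [[0.015, 0, 0, 0], [0.03, 0, -0.002, 0], [0.039, 0, -0.003, 0], [0.039, 0, -0.003, 0], [0.039, 0, -0.003, 0]]
  ]
}}

```text
time: 13.5
tool_pos: [449.3, 30.4, 148.4]
tcp_rot: [-0.045, 1.555, -3.139]
contact_force: [0.2, -0.9, -0.3]
grip_width: 0.2
```

Call:
{"name": "step_arm", "arguments": {
  "targets": [
    [[0, 0, -0.012, 0], [0, 0, -0.026, 0], [0, 0, -0.04, 0], [0, 0, -0.055, 0], [0, 0, -0.07, 0]]
  ]
}}

```text
time: 13.92
tool_pos: [520.1, 33.7, 148.5]
tcp_rot: [-0.031, 1.556, -3.125]
contact_force: [-0.4, 0.5, 0.7]
grip_width: 0.4
```

Call:
{"name": "step_arm", "arguments": {
  "targets": [
    [[0, 0, -0.012, 0], [0, 0, -0.026, 0], [0, 0, -0.04, 0], [0, 0, -0.055, 0], [0, 0, -0.055, 0]]
  ]
}}

```text
time: 14.33
tool_pos: [577.6, 36.2, 148.6]
tcp_rot: [-0.012, 1.559, -3.106]
contact_force: [0.1, 0.4, -0.2]
grip_width: -0.0
```

```bash
python3 settle.py; python3 go.py; python3 - <<'E'
from h import *
c=cam("wrist","w4"); s=cam("scene")
cv2.imwrite("pics/s4.png",cv2.resize(s["color"][180:340,140:340],None,fx=3,fy=3)[:,:,::-1])
E
```

```text
t 14.48 tcp [574.5  36.3 148. ] phi 2.72 tilt [-1.500e-02 -2.000e-04 -9.999e-01] q [-0.07  0.51  1.48 -0.    1.16  1.45] F [-0.2  0.1 -0.8] w 0.5
```

View pics/w4.png

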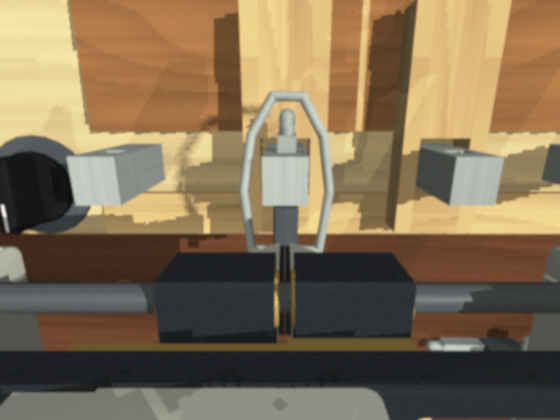

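```bash
python3 - <<'E'
from h import *
c=cam("wrist"); W=cloud(c)
for v in range(92,101): print(v, W[v,288].round(1))
E
python3 go.py 520 -60 226 90 440 -215 226 90
```

```text
92 [661.4  38.   91.6]
93 [660.8  37.9  91.2]
94 [660.2  37.9  91.9]
95 [659.7  37.9  91.2]
96 [659.   37.8  92.4]
97 [658.5  37.8  91.9]
98 [657.9  37.8  92.6]
99 [657.3  37.7  91. ]
100 [656.8  37.7  89.1]
t 14.63 tcp [574.4  36.3 148.1] phi 2.72 tilt [-1.480e-02 -2.000e-04 -9.999e-01] q [-0.07  0.51  1.48 -0.    1.16  1.45] F [-0.1 -0.   0.3] w 0.6
  [-0.0260, 0.0312, 0.0196, -29.09]
  [-0.0260, 0.0177, 0.0323, -29.09]
  [-0.0260, -0.0002, 0.0369, -29.09]
  [-0.0000, -0.0800, 0.1550, -0.00]
```

Ring 1 is over: its end bar is at z≈91 and 48 mm past the post. Next is the right-hand pin.

```bash
python3 - <<'E'
s=open('go.py').read()
i=s.index("        c,s=")
s=s[:i]+'''        e=R.T@(d/n)/1e3
        print("  [%.4f, %.4f, %.4f, %.2f]"%(*e,-t/n)); ph+=t/n; R=R@Ro.from_euler("x",-t/n,degrees=True).as_matrix()
    p=np.array([x,y,z])
'''
open('go.py','w').write(s)
E
python3 go.py 565 36 226 2.7 550 -15 226 24  515 -65 226 46 480 -120 226 68 445 -190 226 90
```

```text
t 14.63 tcp [574.4  36.3 148.1] phi 2.72 tilt [-1.480e-02 -2.000e-04 -9.999e-01] q [-0.07  0.51  1.48 -0.    1.16  1.45] F [-0.1 -0.   0.3] w 0.6
  [-0.0778, -0.0002, 0.0106, 0.02]
  [0.0002, 0.0502, 0.0174, -21.30]
  [0.0005, 0.0314, 0.0523, -22.00]
  [0.0005, 0.0130, 0.0639, -22.00]
  [0.0005, -0.0062, 0.0780, -22.00]
```

Call:
{"name": "step_arm", "arguments": {
  "targets": [
    [[-0.025, 0, 0, 0], [-0.05, 0, 0.003, 0], [-0.07, 0, 0.007, 0], [-0.078, 0, 0.0105, 0], [-0.078, 0, 0.0105, 0]]
  ],
  "jaw": 0
}}

```text
time: 15.05
tool_pos: [565.3, 35.8, 228.5]
tcp_rot: [0.006, 1.56, -3.088]
contact_force: [-0.0, 1.0, 0.4]
grip_width: 29.6
```

Call:
{"name": "step_arm", "arguments": {
  "targets": [
    [[0, 0.012, 0.004, -5], [0, 0.026, 0.009, -11], [0, 0.04, 0.014, -17], [0, 0.05, 0.0174, -21.3], [0, 0.05, 0.0174, -21.3]]
  ]
}}

```text
time: 15.47
tool_pos: [549.1, -16.4, 227.1]
tcp_rot: [-0.369, 1.557, -3.091]
contact_force: [0.3, 0.9, -0.3]
grip_width: 62.1
```

Call:
{"name": "step_arm", "arguments": {
  "targets": [
    [[0, 0.008, 0.014, -5], [0, 0.016, 0.028, -11], [0, 0.025, 0.042, -18], [0, 0.0314, 0.0523, -22], [0, 0.0314, 0.0523, -22]]
  ]
}}

```text
time: 15.88
tool_pos: [513.0, -67.2, 226.7]
tcp_rot: [-0.767, 1.555, -3.106]
contact_force: [-0.1, -0.4, 0.3]
grip_width: 91.1
```

Call:
{"name": "step_arm", "arguments": {
  "targets": [
    [[0, 0.003, 0.016, -5], [0, 0.007, 0.032, -11], [0, 0.011, 0.05, -18], [0, 0.013, 0.064, -22], [0, 0.013, 0.064, -22]]
  ]
}}

```text
time: 16.3
tool_pos: [477.1, -122.9, 226.6]
tcp_rot: [-1.166, 1.554, -3.124]
contact_force: [0.5, 0.4, -0.8]
grip_width: 91.8
```

Call:
{"name": "step_arm", "arguments": {
  "targets": [
    [[0, -0.002, 0.02, -5], [0, -0.004, 0.04, -11], [0, -0.005, 0.06, -18], [0, -0.006, 0.078, -22], [0, -0.006, 0.078, -22]]
  ]
}}

```text
time: 16.72
tool_pos: [441.9, -194.1, 226.8]
tcp_rot: [-1.534, 1.553, -3.111]
contact_force: [0.5, 0.6, 0.4]
grip_width: 91.6
```

```bash
python3 settle.py; python3 go.py; cat > pin.py <<'E'
from h import *
c=cam("wrist","p2"); W=cloud(c); im=c["color"].astype(int); o=bot.get_obs()
cam("top","t5")
x,y=W[...,0],W[...,1]
g=(im.max(2)-im.min(2)<35)&(im.mean(2)>60)&(W[...,2]>5)&(W[...,2]<35)&(abs(x-418)<50)&(abs(y+210)<110)
g[240:]=0
for v in range(40,240,8):
    k=np.nonzero(g[v])[0]
    if len(k): print(v,k[0],k[-1],W[v,k].mean(0).round(1))
E
python3 pin.py
```

```text
t 16.87 tcp [ 442.7 -191.9  226.9] phi 89.58 tilt [-1.700e-02  6.000e-04 -9.999e-01] q [-0.56  0.27  1.62 -0.01  1.26 -0.55] F [1.2 0.5 0. ] w 91.9
120 261 266 [ 417.2 -123.9    8.5]
128 260 268 [ 417.7 -132.3   10.6]
136 259 269 [ 417.7 -140.8   12.8]
144 259 269 [ 417.4 -149.6   12.4]
152 260 270 [ 418.3 -158.3   12.6]
160 260 270 [ 418.1 -167.2   13.1]
168 260 270 [ 417.9 -176.3   12.8]
176 258 272 [ 419.  -182.3   30.1]
184 258 273 [ 419.3 -191.3   29.2]
192 258 273 [ 419.2 -200.2   29.9]
200 259 273 [ 419.5 -209.1   30.4]
208 243 289 [ 416.8 -218.5   29.9]
216 242 290 [ 416.7 -226.8   33.1]
```

View pics/p2.png

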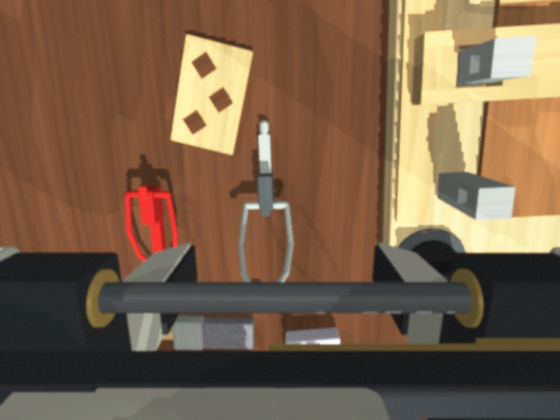

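The second pin is at (265,120)–(265,212), clear of the red look-alike (150,215) and the tile. The tool has picked up about 1° of tilt, so I'll take it out with a transient.

Call:
{"name": "step_arm", "arguments": {
  "targets": [
    [[0, -0.02, 0, 0], [0, -0.04, 0, 0], [0, -0.06, 0, 0], [0, -0.075, 0, 0], [0, -0.08, 0, 0]]
  ]
}}

```text
time: 17.38
tool_pos: [361.5, -190.3, 228.4]
tcp_rot: [-1.6, 1.553, 3.107]
contact_force: [0.2, -0.1, 0.1]
grip_width: 92.0
```

```bash
python3 settle.py; python3 go.py
```

```text
t 17.53 tcp [ 363.4 -191.2  228.7] phi 89.70 tilt [-1.590e-02 -2.000e-04 -9.999e-01] q [-0.66  0.14  1.79 -0.01  1.22 -0.65] F [ 0.6 -0.6 -0.3] w 91.8
```

Call:
{"name": "step_arm", "arguments": {
  "targets": [
    [[0, 0, 0, 0], [0, 0.03, 0, 0], [0, 0.06, 0, 0], [0, 0.09, 0, 0], [0, 0.095, 0, 0]]
  ]
}}

```text
time: 17.95
tool_pos: [462.8, -191.6, 226.5]
tcp_rot: [-1.542, 1.557, -3.117]
contact_force: [-1.1, 0.6, -0.5]
grip_width: 92.3
```

Call:
{"name": "step_arm", "arguments": {
  "targets": [
    [[0, 0, 0, 0], [0, 0, 0, 0], [0, 0, 0, 0], [0, 0, 0, 0], [0, 0, 0, 0]]
  ]
}}

```text
time: 18.37
tool_pos: [462.2, -191.7, 226.8]
tcp_rot: [-1.531, 1.557, -3.106]
contact_force: [0.9, -1.3, 0.1]
grip_width: 91.9
```

```bash
python3 settle.py; python3 go.py 419 -195 70 91.5 
```

```text
t 18.52 tcp [ 462.5 -191.7  226.9] phi 89.74 tilt [-1.330e-02 -6.000e-04 -9.999e-01] q [-0.54  0.3   1.58 -0.01  1.27 -0.53] F [-0.4 -0.  -0.3] w 92.1
  [0.1574, -0.0414, 0.0033, -1.76]
```

Call:
{"name": "step_arm", "arguments": {
  "targets": [
    [[-0.03, 0, 0, 0], [-0.065, 0, 0, 0], [-0.1, 0, 0, 0], [-0.135, 0, 0, 0], [-0.135, 0, 0, 0]]
  ]
}}

```text
time: 18.93
tool_pos: [465.8, -192.7, 369.1]
tcp_rot: [-0.316, 1.563, -1.891]
contact_force: [-0.2, -0.7, 0.0]
grip_width: 92.1
```

Call:
{"name": "step_arm", "arguments": {
  "targets": [
    [[0, 0, 0, 0], [0, 0, 0, 0], [0, 0, 0, 0], [0, 0, 0, 0], [0, 0, 0, 0]]
  ]
}}

```text
time: 19.35
tool_pos: [465.5, -192.6, 368.0]
tcp_rot: [-0.624, 1.563, -2.2]
contact_force: [-0.5, -0.5, 0.9]
grip_width: 91.7
```

```bash
python3 settle.py; python3 go.py 419 -195 240 91.5 419 -195 140 91.5  419 -195 70 91.5 419 -195 3 91.5
```

```text
t 19.50 tcp [ 465.7 -192.7  368.5] phi 89.72 tilt [-0.0034 -0.0065 -1.    ] q [-0.54  0.23  1.29 -0.01  1.62 -0.54] F [-0.1 -0.4 -0.3] w 92.0
  [0.1287, -0.0463, 0.0017, -1.78]
  [0.1000, 0.0004, -0.0006, -0.00]
  [0.0700, 0.0002, -0.0004, -0.00]
  [0.0670, 0.0002, -0.0004, -0.00]
```

Call:
{"name": "step_arm", "arguments": {
  "targets": [
    [[0.03, -0.01, 0, 0], [0.065, -0.02, 0, 0], [0.1, -0.03, 0.001, -1], [0.12, -0.04, 0.0015, -1.8], [0.1287, -0.0463, 0.0017, -1.8]]
  ]
}}

```text
time: 19.92
tool_pos: [416.5, -193.9, 236.5]
tcp_rot: [-1.27, 1.561, -2.814]
contact_force: [1.0, -0.4, 0.6]
grip_width: 91.9
```

```bash
python3 settle.py; python3 go.py 419 -195 140 91.5  419 -195 70 91.5 419 -195 3 91.5
```

```text
t 20.07 tcp [ 418.7 -194.9  239.7] phi 91.49 tilt [-0.0043 -0.0058 -1.    ] q [-0.6   0.22  1.66 -0.01  1.26 -0.62] F [1.2 0.8 0.2] w 91.7
  [0.0997, 0.0007, -0.0005, -0.01]
  [0.0700, 0.0003, -0.0004, -0.00]
  [0.0670, 0.0003, -0.0004, -0.00]
```

Call:
{"name": "step_arm", "arguments": {
  "targets": [
    [[0.025, 0, 0, 0], [0.055, 0, 0, 0], [0.08, 0, 0, 0], [0.095, 0, 0, 0], [0.1, 0, 0, 0]]
  ]
}}

```text
time: 20.48
tool_pos: [418.4, -195.3, 138.5]
tcp_rot: [-0.918, 1.563, -2.462]
contact_force: [-1.2, -0.2, 0.4]
grip_width: 91.7
```

```bash
python3 settle.py; python3 go.py 419 -195 70 91.5 419 -195 3 91.5
```

```text
t 20.63 tcp [ 419.3 -196.   140.8] phi 91.49 tilt [-0.0028 -0.0068 -1.    ] q [-0.6   0.33  1.81 -0.01  1.   -0.62] F [-1.3 -0.2  0.9] w 92.0
  [0.0708, -0.0001, -0.0015, -0.01]
  [0.0670, 0.0002, -0.0004, -0.00]
```

Call:
{"name": "step_arm", "arguments": {
  "targets": [
    [[0.02, 0, 0, 0], [0.04, 0, 0, 0], [0.058, 0, 0, 0], [0.067, 0, 0, 0], [0.07, 0, 0, 0]]
  ]
}}

```text
time: 21.05
tool_pos: [419.4, -196.6, 70.7]
tcp_rot: [-0.415, 1.564, -1.96]
contact_force: [-0.2, 0.1, 0.6]
grip_width: 91.8
```

```bash
python3 settle.py; python3 go.py 419 -195 3 91.5
```

```text
t 21.20 tcp [ 419.9 -196.9   71.8] phi 91.50 tilt [-0.0012 -0.0078 -1.    ] q [-0.6   0.43  1.89 -0.01  0.82 -0.62] F [ 0.3 -0.5  0.5] w 91.8
  [0.0688, -0.0008, -0.0025, -0.00]
```

Call:
{"name": "step_arm", "arguments": {
  "targets": [
    [[0.02, 0, 0, 0], [0.04, 0, -0.001, 0], [0.057, -0.001, -0.002, 0], [0.066, -0.001, -0.0025, 0], [0.068, -0.001, -0.0025, 0]]
  ]
}}

```text
time: 21.62
tool_pos: [418.6, -194.8, 3.4]
tcp_rot: [-0.301, 1.563, -1.846]
contact_force: [-0.2, -0.1, -0.3]
grip_width: 91.7
```

Call:
{"name": "step_arm", "arguments": {
  "targets": [
    [[0, 0, 0, 0], [0, 0, 0, 0], [0, 0, 0, 0], [0, 0, 0, 0], [0, 0, 0, 0]]
  ],
  "jaw": 1
}}

```text
time: 22.03
tool_pos: [419.0, -195.1, 4.0]
tcp_rot: [-0.146, 1.563, -1.69]
contact_force: [0.1, -0.6, -0.0]
grip_width: 63.1
```

Call:
{"name": "step_arm", "arguments": {
  "targets": [
    [[0, 0, 0, 0], [0, 0, 0, 0], [0, 0, 0, 0], [0, 0, 0, 0], [0, 0, 0, 0]]
  ]
}}

```text
time: 22.45
tool_pos: [419.0, -195.1, 4.0]
tcp_rot: [-0.152, 1.563, -1.696]
contact_force: [0.0, -0.3, -0.4]
grip_width: 29.5
```

Call:
{"name": "step_arm", "arguments": {
  "targets": [
    [[0, 0, 0, 0], [0, 0, 0, 0], [0, 0, 0, 0], [0, 0, 0, 0], [0, 0, 0, 0]]
  ]
}}

```text
time: 22.87
tool_pos: [418.8, -195.0, 3.9]
tcp_rot: [-0.207, 1.563, -1.751]
contact_force: [-1.4, 0.1, -0.7]
grip_width: 15.9
```

```bash
python3 settle.py; python3 go.py 419 -195 140 91.5 440 -165 140 69.2 462 -135 140 47  482 -108 140 24.9 500 -80.5 140 2.72
```

```text
t 23.02 tcp [ 418.8 -195.     3.9] phi 91.50 tilt [-0.0015 -0.0077 -1.    ] q [-0.6   0.55  1.95 -0.01  0.64 -0.61] F [-1.9  0.1 -0.1] w 16.0
  [-0.1361, -0.0000, 0.0010, -0.00]
  [-0.0003, 0.0218, -0.0294, 22.30]
  [-0.0003, 0.0099, -0.0359, 22.20]
  [-0.0002, -0.0038, -0.0334, 22.10]
  [-0.0002, -0.0174, -0.0279, 22.18]
```

Call:
{"name": "step_arm", "arguments": {
  "targets": [
    [[-0.03, 0, 0, 0], [-0.065, 0, 0, 0], [-0.1, 0, 0, 0], [-0.128, 0, 0.001, 0], [-0.136, 0, 0.001, 0]]
  ]
}}

```text
time: 23.43
tool_pos: [421.0, -196.1, 143.9]
tcp_rot: [0.364, 1.558, -1.18]
contact_force: [1.4, -0.2, -1.9]
grip_width: 15.9
```

```bash
python3 settle.py; python3 go.py 440 -165 140 69.2 462 -135 140 47  482 -108 140 24.9 500 -83.2 140 2.72
```

```text
t 23.58 tcp [ 418.8 -194.8  139.4] phi 91.50 tilt [-0.0014 -0.0077 -1.    ] q [-0.6   0.32  1.82 -0.01  0.99 -0.62] F [ 0.2 -0.4 -2.3] w 15.9
  [-0.0009, 0.0219, -0.0292, 22.30]
  [-0.0003, 0.0099, -0.0359, 22.20]
  [-0.0002, -0.0038, -0.0334, 22.10]
  [-0.0002, -0.0149, -0.0268, 22.18]
```

Call:
{"name": "step_arm", "arguments": {
  "targets": [
    [[0, 0.006, -0.008, 6], [0, 0.013, -0.017, 13], [0, 0.019, -0.025, 19], [0, 0.0219, -0.0292, 22.3], [0, 0.0219, -0.0292, 22.3]]
  ]
}}

```text
time: 24.0
tool_pos: [439.2, -163.6, 136.7]
tcp_rot: [-0.426, 1.563, -2.361]
contact_force: [0.1, 0.1, -1.9]
grip_width: 15.9
```

Call:
{"name": "step_arm", "arguments": {
  "targets": [
    [[0, 0.003, -0.01, 6], [0, 0.006, -0.021, 13], [0, 0.008, -0.031, 19], [0, 0.0099, -0.0359, 22.2], [0, 0.0099, -0.0359, 22.2]]
  ]
}}

```text
time: 24.42
tool_pos: [460.8, -132.8, 134.7]
tcp_rot: [-0.383, 1.562, -2.704]
contact_force: [0.5, 0.4, -2.6]
grip_width: 15.8
```

Call:
{"name": "step_arm", "arguments": {
  "targets": [
    [[0, -0.001, -0.01, 6], [0, -0.002, -0.02, 13], [0, -0.003, -0.029, 19], [0, -0.004, -0.0334, 22.2], [0, -0.004, -0.0334, 22.2]]
  ]
}}

```text
time: 24.83
tool_pos: [480.1, -105.4, 133.2]
tcp_rot: [-0.155, 1.56, -2.862]
contact_force: [-0.6, 0.8, -1.8]
grip_width: 16.0
```

Call:
{"name": "step_arm", "arguments": {
  "targets": [
    [[0, -0.004, -0.008, 6], [0, -0.009, -0.016, 13], [0, -0.013, -0.023, 19], [0, -0.015, -0.0268, 22.2], [0, -0.015, -0.0268, 22.2]]
  ]
}}

```text
time: 25.25
tool_pos: [497.7, -80.5, 132.1]
tcp_rot: [0.17, 1.559, -2.922]
contact_force: [-0.2, 0.3, -2.6]
grip_width: 15.9
```

```bash
python3 settle.py; python3 go.py 501.8 -83.2 97 2.72
```

```text
t 25.40 tcp [497.5 -80.9 132.4] phi 2.91 tilt [-0.0112 -0.0028 -0.9999] q [-0.31  0.41  1.71 -0.01  1.03  1.21] F [-0.1  0.5 -2.3] w 16.4
  [0.0354, 0.0024, -0.0046, 0.19]
```

Call:
{"name": "step_arm", "arguments": {
  "targets": [
    [[0.01, 0, -0.001, 0], [0.02, 0.001, -0.002, 0], [0.03, 0.002, -0.004, 0.2], [0.0354, 0.0024, -0.0046, 0.2], [0.0354, 0.0024, -0.0046, 0.2]]
  ]
}}

```text
time: 25.82
tool_pos: [500.8, -83.1, 94.9]
tcp_rot: [0.068, 1.556, -3.026]
contact_force: [-0.4, 0.8, -2.1]
grip_width: 16.4
```

```bash
python3 settle.py; python3 align.py; python3 go.py 501.8 -83.2 81 2.72
```

```text
shank: y=0.02 at TCP, slope -0.0043, top z 105.7 slope -0.006 rows 72
tip fwd 73.0
post: near a=98.4 y=0.55 slope -0.002 width 27.6 z 109.7 ; shank there y=-0.40  lateral offset of post from shank (left +) 0.95
t 26.02 tcp [502.  -83.3  97.2] phi 2.73 tilt [-0.0106 -0.0029 -0.9999] q [-0.31  0.46  1.73 -0.01  0.95  1.22] F [ 0.3  0.  -2.3] w 15.8
  [0.0162, -0.0001, 0.0000, 0.01]
```

Call:
{"name": "step_arm", "arguments": {
  "targets": [
    [[0.006, 0, 0, 0], [0.012, -0.0005, 0, 0], [0.016, -0.001, 0, 0], [0.016, -0.001, 0, 0], [0.016, -0.001, 0, 0]]
  ]
}}

```text
time: 26.43
tool_pos: [501.5, -82.2, 80.8]
tcp_rot: [0.18, 1.559, -2.914]
contact_force: [0.8, 0.2, -2.0]
grip_width: 16.2
```

```bash
python3 settle.py; python3 align.py; python3 go.py 540.8 -80.6 81 2.73
```

```text
shank: y=-0.02 at TCP, slope -0.0046, top z 90.1 slope -0.004 rows 71
tip fwd 73.1
post: near a=98.4 y=-0.35 slope -0.005 width 27.5 z 109.7 ; shank there y=-0.47  lateral offset of post from shank (left +) 0.12
t 26.63 tcp [502.  -82.4  81.4] phi 2.73 tilt [-0.0102 -0.0031 -0.9999] q [-0.31  0.49  1.75 -0.01  0.91  1.22] F [ 0.1 -0.6 -2.6] w 16.0
  [-0.0000, 0.0001, -0.0389, -0.00]
```

Call:
{"name": "step_arm", "arguments": {
  "targets": [
    [[0, 0, -0.01, 0], [0, 0, -0.02, 0], [0, 0, -0.031, 0], [0, 0, -0.039, 0], [0, 0, -0.039, 0]]
  ]
}}

```text
time: 27.05
tool_pos: [542.5, -80.6, 81.2]
tcp_rot: [0.345, 1.562, -2.749]
contact_force: [-0.3, 0.8, -2.3]
grip_width: 15.7
```

```bash
python3 settle.py; python3 align.py; python3 go.py 577.3 -78.6 81 2.73
```

```text
shank: y=0.05 at TCP, slope -0.0053, top z 89.5 slope -0.005 rows 71

post: near a=75.2 y=-0.41 slope -0.003 width 27.7 z 109.7 ; shank there y=-0.35  lateral offset of post from shank (left +) -0.06
t 27.25 tcp [540.2 -80.4  80.9] phi 2.72 tilt [-0.0112 -0.0029 -0.9999] q [-0.28  0.54  1.64 -0.01  0.96  1.24] F [-0.2 -0.4 -2.6] w 16.1
  [-0.0006, -0.0001, -0.0371, -0.01]
```

Call:
{"name": "step_arm", "arguments": {
  "targets": [
    [[0, 0, -0.01, 0], [0, 0, -0.02, 0], [0, 0, -0.031, 0], [-0.0005, 0, -0.038, 0], [-0.0005, 0, -0.038, 0]]
  ]
}}

```text
time: 27.67
tool_pos: [579.0, -78.7, 81.0]
tcp_rot: [0.248, 1.56, -2.846]
contact_force: [0.0, -0.0, -1.6]
grip_width: 15.7
```

```bash
python3 settle.py; python3 go.py 585.3 -78.3 81 2.73
```

```text
t 27.82 tcp [577.4 -78.6  80.7] phi 2.73 tilt [-0.0122 -0.0027 -0.9999] q [-0.26  0.6   1.54 -0.01  1.02  1.26] F [-0.2  0.2 -1.8] w 15.7
  [-0.0004, 0.0001, -0.0079, -0.00]
```

Call:
{"name": "step_arm", "arguments": {
  "targets": [
    [[0, 0, -0.003, 0], [0, 0, -0.006, 0], [0, 0, -0.0085, 0], [0, 0, -0.0095, 0], [0, 0, -0.0095, 0]]
  ]
}}

```text
time: 28.23
tool_pos: [585.3, -78.1, 80.5]
tcp_rot: [0.106, 1.554, -2.988]
contact_force: [-6.1, -1.2, 2.1]
grip_width: 15.6
```

```bash
python3 settle.py; python3 go.py
```

```text
t 28.38 tcp [585.3 -78.2  80.5] phi 2.73 tilt [-0.0161 -0.0025 -0.9999] q [-0.26  0.61  1.51 -0.01  1.03  1.27] F [-5.8 -1.1  2.1] w 15.5
```

Home (6 N against the shoulder). Open, rise, retreat, close, flip.

Call:
{"name": "step_arm", "arguments": {
  "targets": [
    [[0, 0, 0, 0], [0, 0, 0, 0], [0, 0, 0, 0], [0, 0, 0, 0], [0, 0, 0, 0]]
  ],
  "jaw": 0
}}

```text
time: 28.8
tool_pos: [585.6, -78.2, 80.7]
tcp_rot: [0.122, 1.555, -2.972]
contact_force: [-0.4, -0.2, 0.5]
grip_width: 44.8
```

Call:
{"name": "step_arm", "arguments": {
  "targets": [
    [[0, 0, 0, 0], [0, 0, 0, 0], [0, 0, 0, 0], [0, 0, 0, 0], [0, 0, 0, 0]]
  ]
}}

```text
time: 29.22
tool_pos: [585.6, -78.1, 80.7]
tcp_rot: [0.122, 1.555, -2.972]
contact_force: [0.4, -0.4, -0.3]
grip_width: 78.0
```

Call:
{"name": "step_arm", "arguments": {
  "targets": [
    [[-0.02, 0, 0, 0], [-0.05, 0, 0, 0], [-0.08, 0, 0, 0], [-0.108, 0, 0, 0], [-0.108, 0, 0, 0]]
  ]
}}

```text
time: 29.63
tool_pos: [590.2, -78.5, 195.0]
tcp_rot: [0.793, 1.564, -2.3]
contact_force: [1.0, 0.1, 0.8]
grip_width: 91.9
```

```bash
python3 settle.py; python3 go.py 520 -81.2 190 2.72 455 -84.3 190 2.72 455 -84.3 148 2.72
```

```text
t 29.78 tcp [587.  -77.8 188.3] phi 2.74 tilt [-0.0157 -0.0025 -0.9999] q [-0.26  0.5   1.38 -0.01  1.28  1.27] F [ 1.3 -0.  -0.5] w 91.7
  [-0.0006, 0.0002, 0.0671, 0.02]
  [0.0010, 0.0000, 0.0651, -0.00]
  [0.0420, -0.0001, -0.0007, -0.00]
```

Call:
{"name": "step_arm", "arguments": {
  "targets": [
    [[0, 0, 0.018, 0], [0, 0, 0.036, 0], [0, 0, 0.054, 0], [0, 0, 0.064, 0], [0, 0, 0.067, 0]]
  ],
  "jaw": 1
}}

```text
time: 30.2
tool_pos: [517.8, -80.7, 187.9]
tcp_rot: [0.028, 1.551, -3.066]
contact_force: [0.7, 0.0, -0.4]
grip_width: 63.0
```

```bash
python3 settle.py; python3 go.py 455 -84.3 190 2.72 455 -84.3 148 2.72
```

```text
t 30.35 tcp [520.1 -81.  188.7] phi 2.73 tilt [-0.0166 -0.0022 -0.9999] q [-0.3   0.39  1.57 -0.01  1.2   1.23] F [ 0.4  0.4 -0. ] w 50.9
  [-0.0002, 0.0002, 0.0652, 0.01]
  [0.0420, -0.0001, -0.0007, -0.00]
```

Call:
{"name": "step_arm", "arguments": {
  "targets": [
    [[0, 0, 0.018, 0], [0, 0, 0.036, 0], [0, 0, 0.054, 0], [0, 0, 0.064, 0], [0, 0, 0.067, 0]]
  ]
}}

```text
time: 30.77
tool_pos: [452.5, -84.1, 189.7]
tcp_rot: [0.067, 1.553, -3.028]
contact_force: [0.5, -0.1, -0.4]
grip_width: 17.7
```

```bash
python3 settle.py; python3 go.py 455 -84.3 148 2.72
```

```text
t 30.92 tcp [454.2 -84.3 190. ] phi 2.72 tilt [-0.0155 -0.0024 -0.9999] q [-0.34  0.27  1.74 -0.01  1.15  1.18] F [ 0.2 -0.1 -0.9] w 5.6
  [0.0420, -0.0001, -0.0015, -0.00]
```

Call:
{"name": "step_arm", "arguments": {
  "targets": [
    [[0.014, 0, 0, 0], [0.028, 0, 0, 0], [0.036, 0, 0, 0], [0.039, 0, 0, 0], [0.039, 0, 0, 0]]
  ]
}}

```text
time: 31.33
tool_pos: [453.7, -84.3, 150.3]
tcp_rot: [0.062, 1.554, -3.032]
contact_force: [-0.5, 1.1, -0.1]
grip_width: 0.3
```

```bash
python3 settle.py; python3 go.py 525 -81.2 148 2.72 585 -78.3 148 2.72
```

```text
t 31.48 tcp [454.1 -84.6 151.5] phi 2.72 tilt [-0.0144 -0.0028 -0.9999] q [-0.35  0.32  1.79 -0.01  1.05  1.18] F [0.6 0.3 0.6] w 0.4
  [0.0025, -0.0000, -0.0710, -0.00]
  [-0.0009, -0.0000, -0.0601, -0.00]
```

Call:
{"name": "step_arm", "arguments": {
  "targets": [
    [[0.0025, 0, -0.012, 0], [0.0025, 0, -0.026, 0], [0.0025, 0, -0.04, 0], [0.0025, 0, -0.055, 0], [0.0025, 0, -0.07, 0]]
  ]
}}

```text
time: 31.9
tool_pos: [524.9, -81.4, 149.0]
tcp_rot: [0.195, 1.557, -2.9]
contact_force: [0.1, -0.1, 0.4]
grip_width: 0.7
```

Call:
{"name": "step_arm", "arguments": {
  "targets": [
    [[0, 0, -0.012, 0], [0, 0, -0.026, 0], [0, 0, -0.04, 0], [0, 0, -0.055, 0], [0, 0, -0.058, 0]]
  ]
}}

```text
time: 32.32
tool_pos: [584.9, -78.7, 148.8]
tcp_rot: [0.292, 1.56, -2.802]
contact_force: [-0.5, -0.5, -0.4]
grip_width: 0.4
```

```bash
python3 settle.py; python3 go.py; python3 - <<'E'
from h import *
c=cam("wrist","w6"); W=cloud(c)
for v in range(84,112,3): print(v, W[v,284:294:4].round(0).tolist())
cam("top","t6"); cam("scene","s6")
E
```

```text
t 32.47 tcp [582.5 -78.6 148.3] phi 2.72 tilt [-0.0134 -0.0033 -0.9999] q [-0.26  0.53  1.45 -0.01  1.18  1.27] F [-0.2 -0.3 -0.5] w 0.5
84 [[676.0, -74.0, 63.0], [676.0, -77.0, 64.0], [676.0, -80.0, 63.0]]
87 [[674.0, -75.0, 64.0], [674.0, -77.0, 63.0], [674.0, -80.0, 63.0]]
90 [[672.0, -75.0, 62.0], [672.0, -77.0, 63.0], [672.0, -80.0, 65.0]]
93 [[670.0, -75.0, 64.0], [670.0, -78.0, 64.0], [670.0, -80.0, 63.0]]
96 [[667.0, -75.0, 101.0], [667.0, -77.0, 99.0], [667.0, -79.0, 100.0]]
99 [[665.0, -75.0, 101.0], [665.0, -77.0, 101.0], [665.0, -80.0, 100.0]]
102 [[663.0, -75.0, 100.0], [664.0, -77.0, 100.0], [664.0, -80.0, 100.0]]
105 [[662.0, -75.0, 98.0], [662.0, -77.0, 96.0], [662.0, -80.0, 97.0]]
108 [[660.0, -75.0, 63.0], [660.0, -78.0, 63.0], [661.0, -81.0, 64.0]]
111 [[658.0, -75.0, 63.0], [658.0, -78.0, 63.0], [659.0, -81.0, 63.0]]
```

View pics/w6.png

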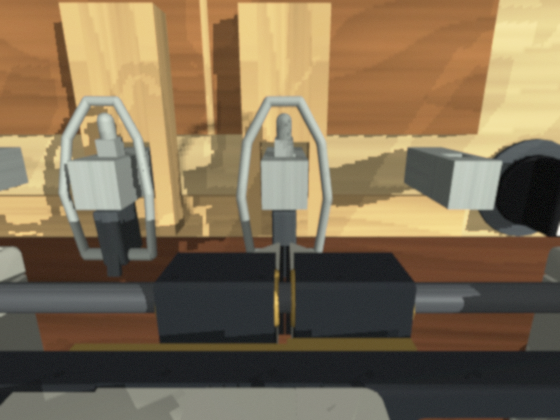

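Both pins are home with rings over. Ring 3's end bar at (284,100) reads z≈100 versus 91 for the first, so I'll re-measure both.

```bash
python3 - <<'E'
from h import *
c=cam("wrist"); W=cloud(c)
for u in (98,102,284,288):
    k=[v for v in range(90,115) if W[v,u,2]>75]; print(u,k[0],k[-1],W[k,u].mean(0).round(1),W[k,u,2].max().round(1))
for pts in ([(75,215),(150,180),(152,225)],[(244,200),(327,200),(246,160),(322,230)]):
    for u,v in pts: 
        q=W[v-2:v+3,u-6:u+7].reshape(-1,3); q=q[q[:,2]>75]; print((u,v),np.median(q,0).round(1) if len(q) else None)
E
python3 go.py 570 30 226 2.7
```

```text
98 95 114 [658.7  39.3  91.3] 93.9
102 95 114 [657.8  37.1  91.1] 92.7
284 95 114 [663.  -75.1  91.2] 92.0
288 95 114 [663.5 -77.5  91.2] 93.1
(75, 215) [586.6  59.2  99.3]
(150, 180) [612.2   9.2 100.2]
(152, 225) [581.5   9.7  98.6]
(244, 200) [602.2 -51.6 101. ]
(327, 200) [ 604.6 -103.9  101.2]
(246, 160) [627.5 -52.6  98.6]
(322, 230) [ 583.  -102.7   98.7]
t 32.67 tcp [582.3 -78.7 148.5] phi 2.70 tilt [-0.0132 -0.0033 -0.9999] q [-0.26  0.53  1.45 -0.01  1.18  1.27] F [ 0.6 -0.2 -0.1] w 0.7
  [-0.0777, -0.1089, 0.0082, -0.00]
```

Both rings are seated (end bars z≈91), so stage 1 is complete. Next is the left screw, approached with the heading at ~182.7° so a 180° clockwise turn fits joint 6.

```bash
python3 go.py 580 -70 230 25  580 -10 230 50 580 40 230 75 580 90 230 101  580 140 230 127 580 190 230 155 580 241 230 182.7
```

```text
t 32.67 tcp [582.3 -78.7 148.5] phi 2.70 tilt [-0.0132 -0.0033 -0.9999] q [-0.26  0.53  1.45 -0.01  1.18  1.27] F [ 0.6 -0.2 -0.1] w 0.7
  [-0.0815, -0.0086, 0.0029, -22.30]
  [-0.0002, -0.0544, -0.0254, -25.00]
  [-0.0002, -0.0321, -0.0383, -25.00]
  [-0.0002, -0.0129, -0.0483, -26.00]
  [-0.0002, 0.0095, -0.0491, -26.00]
  [-0.0002, 0.0301, -0.0399, -28.00]
  [-0.0002, 0.0462, -0.0216, -27.70]
```

Call:
{"name": "step_arm", "arguments": {
  "targets": [
    [[-0.025, 0, 0, -5], [-0.05, -0.003, 0, -11], [-0.07, -0.006, 0.002, -17], [-0.081, -0.008, 0.003, -22], [-0.081, -0.008, 0.003, -22]]
  ],
  "jaw": 0.5
}}

```text
time: 33.08
tool_pos: [580.7, -70.6, 232.8]
tcp_rot: [0.099, 1.562, -2.608]
contact_force: [0.4, 0.2, -0.4]
grip_width: 29.4
```

Call:
{"name": "step_arm", "arguments": {
  "targets": [
    [[0, -0.013, -0.006, -6], [0, -0.028, -0.013, -13], [0, -0.043, -0.02, -20], [0, -0.054, -0.025, -25], [0, -0.054, -0.025, -25]]
  ]
}}

```text
time: 33.5
tool_pos: [580.0, -9.1, 231.5]
tcp_rot: [-0.507, 1.561, -2.775]
contact_force: [-0.4, -1.0, 0.4]
grip_width: 46.0
```

Call:
{"name": "step_arm", "arguments": {
  "targets": [
    [[0, -0.008, -0.009, -6], [0, -0.016, -0.02, -13], [0, -0.025, -0.03, -20], [0, -0.032, -0.038, -25], [0, -0.032, -0.038, -25]]
  ]
}}

```text
time: 33.92
tool_pos: [579.4, 41.4, 230.6]
tcp_rot: [-1.015, 1.56, -2.848]
contact_force: [0.1, 0.3, 0.5]
grip_width: 45.9
```

Call:
{"name": "step_arm", "arguments": {
  "targets": [
    [[0, -0.003, -0.012, -6], [0, -0.006, -0.025, -13], [0, -0.01, -0.038, -20], [0, -0.013, -0.048, -26], [0, -0.013, -0.048, -26]]
  ]
}}

```text
time: 34.33
tool_pos: [579.1, 91.5, 229.9]
tcp_rot: [-1.497, 1.559, -2.877]
contact_force: [-0.7, 0.1, -0.4]
grip_width: 46.3
```

Call:
{"name": "step_arm", "arguments": {
  "targets": [
    [[0, 0.002, -0.012, -6], [0, 0.005, -0.025, -13], [0, 0.008, -0.038, -20], [0, 0.01, -0.049, -26], [0, 0.01, -0.049, -26]]
  ]
}}

```text
time: 34.75
tool_pos: [579.6, 141.8, 229.3]
tcp_rot: [-1.966, 1.559, -2.895]
contact_force: [0.6, 1.3, 0.3]
grip_width: 45.9
```

Call:
{"name": "step_arm", "arguments": {
  "targets": [
    [[0, 0.007, -0.01, -6], [0, 0.015, -0.02, -14], [0, 0.023, -0.031, -21], [0, 0.03, -0.04, -28], [0, 0.03, -0.04, -28]]
  ]
}}

```text
time: 35.17
tool_pos: [579.8, 191.9, 228.8]
tcp_rot: [-2.453, 1.558, -2.896]
contact_force: [0.2, -0.2, 0.1]
grip_width: 45.7
```

```bash
python3 settle.py; python3 go.py 580 241 200 182.7
```

```text
t 35.32 tcp [579.8 190.3 229. ] phi 154.30 tilt [-0.0121 -0.0038 -0.9999] q [ 0.19  0.51  1.26 -0.    1.39 -0.93] F [ 0.3 -0.6 -0.2] w 46.0
  [0.0288, 0.0460, -0.0216, -28.40]
```

Call:
{"name": "step_arm", "arguments": {
  "targets": [
    [[0.006, 0.01, -0.005, -7], [0.012, 0.022, -0.01, -14], [0.02, 0.034, -0.016, -21], [0.028, 0.046, -0.0216, -28.4], [0.028, 0.046, -0.0216, -28.4]]
  ]
}}

```text
time: 35.73
tool_pos: [579.3, 241.4, 199.0]
tcp_rot: [-2.921, 1.555, -2.874]
contact_force: [-0.7, 0.4, -1.0]
grip_width: 45.9
```

```bash
python3 settle.py; cat > knob.py <<'E'
import sys
from h import *
X,Y=map(float,sys.argv[1:3])
c=cam("wrist"); W=cloud(c); im=c["color"]
k=(W[...,2]>66)&(W[...,2]<82)&(np.hypot(W[...,0]-X,W[...,1]-Y)<45)
q=W[k][:,:2]; print(len(q),"z",np.median(W[k][:,2]).round(1))
r=cv2.minAreaRect(q.astype(np.float32)); print("rect",np.round(r[0],1),np.round(r[1],1),round(r[2],1), "mean",q.mean(0).round(1))
_,_,vt=np.linalg.svd(q-q.mean(0),full_matrices=False); print("bar dir deg %.1f"%np.degrees(np.arctan2(vt[0,1],vt[0,0])))
vs=np.nonzero(k); print("px",vs[1].min(),vs[1].max(),vs[0].min(),vs[0].max())
E
python3 knob.py 580 241; python3 go.py 580 241 120 182.7 580 241 52 182.7
```

```text
964 z 74.4
rect [579.5 240.8] [56.6 14. ] 0.1 mean [578.  240.8]
bar dir deg 0.2
px 278 295 168 230
t 35.93 tcp [580.4 239.8 201.4] phi -177.64 tilt [-0.0113 -0.004  -0.9999] q [ 0.27  0.56  1.24 -0.    1.35 -1.34] F [ 1.1 -0.4 -0. ] w 45.7
  [0.0814, 0.0015, 0.0005, -0.34]
  [0.0680, 0.0002, 0.0008, -0.00]
```

Call:
{"name": "step_arm", "arguments": {
  "targets": [
    [[0.025, 0.0005, 0, 1], [0.05, 0.001, 0, 2], [0.07, 0.001, 0.0005, 2.2], [0.079, 0.001, 0.001, 2.2], [0.081, 0.001, 0.001, 2.2]]
  ]
}}

```text
time: 36.35
tool_pos: [580.0, 239.4, 119.0]
tcp_rot: [-2.802, 1.556, -2.802]
contact_force: [-0.5, -1.0, 1.1]
grip_width: 46.0
```

```bash
python3 settle.py;  python3 go.py 579.5 240.8 53 180.2
```

```text
t 36.50 tcp [581.4 240.3 121.8] phi -179.92 tilt [-0.0092 -0.0035 -1.    ] q [ 0.27  0.63  1.35 -0.    1.17 -1.3 ] F [ 0.4 -0.2  0.2] w 45.9
  [0.0688, 0.0007, -0.0013, -0.12]
```

Call:
{"name": "step_arm", "arguments": {
  "targets": [
    [[0.02, 0, 0, 0], [0.04, 0, 0.001, 0], [0.058, 0.0005, 0.001, 0], [0.066, 0.0005, 0.001, 0], [0.068, 0.0005, 0.001, 0]]
  ]
}}

```text
time: 36.92
tool_pos: [581.6, 240.5, 53.4]
tcp_rot: [-2.783, 1.56, -2.782]
contact_force: [0.1, 0.4, 0.0]
grip_width: 45.7
```

Call:
{"name": "step_arm", "arguments": {
  "targets": [
    [[0, 0, 0, 0], [0, 0, 0, 0], [0, 0, 0, 0], [0, 0, 0, 0], [0, 0, 0, 0]]
  ],
  "jaw": 1
}}

```text
time: 37.33
tool_pos: [582.0, 240.6, 54.3]
tcp_rot: [-2.771, 1.561, -2.77]
contact_force: [-0.2, -0.1, -0.2]
grip_width: 17.2
```

Call:
{"name": "step_arm", "arguments": {
  "targets": [
    [[0, 0, 0, 0], [0, 0, 0, 0], [0, 0, 0, 0], [0, 0, 0, 0], [0, 0, 0, 0]]
  ]
}}

```text
time: 37.75
tool_pos: [581.9, 241.0, 54.3]
tcp_rot: [-2.824, 1.562, -2.823]
contact_force: [0.0, 3.9, -1.8]
grip_width: 14.0
```

```bash
python3 settle.py;  python3 go.py 579.5 240.8 53 180.2
```

```text
t 37.90 tcp [582.  241.   54.3] phi -179.93 tilt [-0.0087 -0.0029 -1.    ] q [ 0.27  0.7   1.41 -0.    1.04 -1.3 ] F [-0.6  4.1 -1. ] w 13.9
  [0.0013, -0.0002, -0.0024, -0.13]
```

```bash
python3 go.py 581.8 240.2 54.3 150.5 581.2 239.5 54.3 121 580.3 239.3 54.3 91.5 579.5 239.5 54.3 62 578.8 240.1 54.3 32.5 578.6 241 54.3 2.7
```

```text
t 37.90 tcp [582.  241.   54.3] phi -179.93 tilt [-0.0087 -0.0029 -1.    ] q [ 0.27  0.7   1.41 -0.    1.04 -1.3 ] F [-0.6  4.1 -1. ] w 13.9
  [-0.0000, -0.0008, -0.0002, 29.57]
  [0.0000, -0.0009, -0.0002, 29.50]
  [0.0000, -0.0009, -0.0003, 29.50]
  [0.0000, -0.0008, -0.0002, 29.50]
  [0.0000, -0.0009, -0.0002, 29.50]
  [-0.0000, -0.0009, -0.0003, 29.80]
```

Call:
{"name": "step_arm", "arguments": {
  "targets": [
    [[0, 0, 0, 6], [0, 0, 0, 13], [0, -0.0005, 0, 20], [0, -0.0008, 0, 27], [0, -0.0008, 0, 29.6]]
  ]
}}

```text
time: 38.32
tool_pos: [581.6, 239.8, 54.3]
tcp_rot: [-2.275, 1.561, -2.796]
contact_force: [-1.1, 1.5, 0.1]
grip_width: 14.1
```

Call:
{"name": "step_arm", "arguments": {
  "targets": [
    [[0, 0, 0, 6], [0, 0, 0, 13], [0, -0.0005, 0, 20], [0, -0.0008, 0, 27], [0, -0.0008, 0, 29.6]]
  ]
}}

```text
time: 38.73
tool_pos: [580.8, 238.9, 54.3]
tcp_rot: [-1.763, 1.56, -2.807]
contact_force: [-2.0, 1.2, -0.4]
grip_width: 13.9
```

```bash
python3 go.py 580.3 239.3 54.3 91.5
```

```text
t 38.73 tcp [580.8 238.9  54.3] phi 120.14 tilt [-0.0106 -0.0037 -0.9999] q [ 0.27  0.7   1.42 -0.    1.04 -0.26] F [-2.   1.2 -0.4] w 13.9
  [-0.0000, -0.0002, -0.0006, 28.64]
```

Forces are small and it is turning. Continue.

Call:
{"name": "step_arm", "arguments": {
  "targets": [
    [[0, 0, 0, 6], [0, 0, 0, 13], [0, 0, 0, 20], [0, -0.0003, 0, 27], [0, -0.0003, 0, 29.4]]
  ]
}}

```text
time: 39.15
tool_pos: [579.6, 238.6, 54.3]
tcp_rot: [-1.263, 1.558, -2.827]
contact_force: [-3.9, 1.2, 0.9]
grip_width: 13.5
```

Call:
{"name": "step_arm", "arguments": {
  "targets": [
    [[0, 0, 0, 6], [0, 0, 0, 13], [0, -0.0005, 0, 20], [0, -0.0005, 0, 27], [0, -0.0005, 0, 29.4]]
  ]
}}

```text
time: 39.57
tool_pos: [578.4, 238.9, 54.3]
tcp_rot: [-0.797, 1.556, -2.881]
contact_force: [-3.1, 3.5, -0.4]
grip_width: 13.8
```

Call:
{"name": "step_arm", "arguments": {
  "targets": [
    [[0, 0, 0, 6], [0, 0, 0, 13], [0, -0.0005, 0, 20], [0, -0.0008, 0, 27], [0, -0.0008, 0, 29.4]]
  ]
}}

```text
time: 39.98
tool_pos: [577.4, 239.7, 54.3]
tcp_rot: [-0.329, 1.556, -2.932]
contact_force: [-1.6, 4.3, -0.9]
grip_width: 13.8
```

```bash
python3 settle.py; python3 go.py 578.6 241 54.3 2.7
```

```text
t 40.13 tcp [577.4 239.7  54.3] phi 31.30 tilt [-0.0145 -0.0031 -0.9999] q [0.27 0.7  1.42 0.   1.04 1.29] F [-1.1  4.1 -1.8] w 13.3
  [-0.0000, -0.0005, -0.0017, 28.60]
```

Call:
{"name": "step_arm", "arguments": {
  "targets": [
    [[0, 0, 0, 6], [0, 0, 0, 13], [0, -0.0005, -0.0005, 20], [0, -0.0005, -0.001, 27], [0, -0.0005, -0.001, 29.5]]
  ]
}}

```text
time: 40.55
tool_pos: [577.0, 240.9, 54.3]
tcp_rot: [0.151, 1.554, -2.963]
contact_force: [-4.1, 4.3, 0.0]
grip_width: 14.1
```

```bash
python3 settle.py; python3 go.py
```

```text
t 40.70 tcp [577.  241.   54.3] phi 1.90 tilt [-0.0162 -0.0029 -0.9999] q [0.27 0.7  1.42 0.   1.04 1.81] F [-4.6  3.9  1.2] w 13.9
```

Call:
{"name": "step_arm", "arguments": {
  "targets": [
    [[0, 0, 0, 0], [0, 0, 0, 0], [0, 0, 0, 0], [0, 0, 0, 0], [0, 0, 0, 0]]
  ],
  "jaw": 0.5
}}

```text
time: 41.12
tool_pos: [577.3, 240.6, 54.4]
tcp_rot: [0.164, 1.555, -2.944]
contact_force: [0.3, -0.5, 0.8]
grip_width: 42.1
```

Call:
{"name": "step_arm", "arguments": {
  "targets": [
    [[-0.03, 0, 0, 0], [-0.065, 0, 0, 0], [-0.1, 0, 0, 0], [-0.13, 0, 0, 0], [-0.145, 0, 0, 0]]
  ]
}}

```text
time: 41.53
tool_pos: [581.2, 241.2, 204.1]
tcp_rot: [0.139, 1.561, -2.969]
contact_force: [1.0, 0.2, 0.7]
grip_width: 45.8
```

```bash
python3 settle.py; python3 go.py; python3 knob.py 580 241
```

```text
t 41.68 tcp [580.2 241.  200.6] phi 1.91 tilt [-0.013  -0.0025 -0.9999] q [0.27 0.56 1.24 0.   1.35 1.81] F [-0.3 -0.2 -0.3] w 46.0
941 z 74.5
rect [581.3 240.4] [56.2 13.3] 1.6 mean [582.7 240.7]
bar dir deg -178.7
px 277 292 166 228
```

Left screw: the bar reads 1.6° against the press's 2.7°, so it has turned about 181°. On to the right screw.

```bash
python3 go.py 584 166 225 28  588 91 225 54 592 16 225 80 595 -59 225 106  598 -134 225 132 601 -209 225 158 605 -282 225 182
```

```text
t 41.73 tcp [579.4 240.8 198.8] phi 1.90 tilt [-0.0164 -0.0034 -0.9999] q [0.27 0.56 1.25 0.   1.35 1.81] F [-0.1 -0.4 -1. ] w 45.9
  [-0.0260, 0.0750, -0.0017, -26.10]
  [0.0002, 0.0681, 0.0317, -26.00]
  [0.0002, 0.0473, 0.0583, -26.00]
  [0.0002, 0.0160, 0.0733, -26.00]
  [0.0002, -0.0178, 0.0729, -26.00]
  [0.0002, -0.0480, 0.0577, -26.00]
  [0.0002, -0.0662, 0.0311, -24.00]
```

Call:
{"name": "step_arm", "arguments": {
  "targets": [
    [[-0.01, 0.018, 0, -6], [-0.02, 0.038, 0, -13], [-0.026, 0.058, -0.001, -20], [-0.026, 0.075, -0.002, -26], [-0.026, 0.075, -0.002, -26]]
  ]
}}

```text
time: 42.15
tool_pos: [584.1, 162.9, 223.3]
tcp_rot: [-0.226, 1.551, -2.879]
contact_force: [-0.3, 0.7, -0.0]
grip_width: 45.5
```

Call:
{"name": "step_arm", "arguments": {
  "targets": [
    [[0, 0.017, 0.008, -6], [0, 0.034, 0.016, -13], [0, 0.052, 0.024, -20], [0, 0.068, 0.032, -26], [0, 0.068, 0.032, -26]]
  ]
}}

```text
time: 42.57
tool_pos: [587.2, 85.4, 221.6]
tcp_rot: [-0.677, 1.547, -2.875]
contact_force: [0.6, -0.5, -0.4]
grip_width: 46.1
```

Call:
{"name": "step_arm", "arguments": {
  "targets": [
    [[0, 0.012, 0.014, -6], [0, 0.024, 0.029, -13], [0, 0.036, 0.045, -20], [0, 0.047, 0.058, -26], [0, 0.047, 0.058, -26]]
  ]
}}

```text
time: 42.98
tool_pos: [591.0, 9.1, 220.4]
tcp_rot: [-1.138, 1.545, -2.883]
contact_force: [-0.3, -0.1, -0.2]
grip_width: 45.9
```

Call:
{"name": "step_arm", "arguments": {
  "targets": [
    [[0, 0.004, 0.018, -6], [0, 0.008, 0.037, -13], [0, 0.012, 0.056, -20], [0, 0.016, 0.073, -26], [0, 0.016, 0.073, -26]]
  ]
}}

```text
time: 43.4
tool_pos: [594.0, -66.9, 219.4]
tcp_rot: [-1.604, 1.543, -2.898]
contact_force: [0.2, 0.5, -0.7]
grip_width: 46.2
```

Call:
{"name": "step_arm", "arguments": {
  "targets": [
    [[0, -0.004, 0.018, -6], [0, -0.009, 0.037, -13], [0, -0.014, 0.056, -20], [0, -0.018, 0.073, -26], [0, -0.018, 0.073, -26]]
  ]
}}

```text
time: 43.82
tool_pos: [596.7, -143.1, 218.8]
tcp_rot: [-2.067, 1.541, -2.91]
contact_force: [-0.7, -0.4, 0.1]
grip_width: 46.2
```

Call:
{"name": "step_arm", "arguments": {
  "targets": [
    [[0, -0.012, 0.014, -6], [0, -0.024, 0.029, -13], [0, -0.037, 0.045, -20], [0, -0.048, 0.058, -26], [0, -0.048, 0.058, -26]]
  ]
}}

```text
time: 44.23
tool_pos: [599.5, -219.1, 218.1]
tcp_rot: [-2.533, 1.541, -2.926]
contact_force: [0.1, 0.5, -0.3]
grip_width: 45.8
```

```bash
python3 settle.py; python3 go.py 605 -282 200 182.5
```

```text
t 44.38 tcp [ 599.6 -216.3  218.6] phi 157.41 tilt [-0.0293 -0.0053 -0.9996] q [-0.46  0.57  1.17 -0.02  1.42 -1.63] F [ 0.7  1.5 -0.4] w 45.7
  [0.0188, -0.0583, 0.0307, -25.09]
```

Call:
{"name": "step_arm", "arguments": {
  "targets": [
    [[0.004, -0.014, 0.007, -6], [0.008, -0.028, 0.015, -13], [0.01, -0.043, 0.023, -20], [0.01, -0.058, 0.031, -25], [0.01, -0.058, 0.031, -25]]
  ]
}}

```text
time: 44.8
tool_pos: [605.9, -282.7, 208.2]
tcp_rot: [-2.997, 1.541, -2.956]
contact_force: [-1.5, 0.7, -0.1]
grip_width: 46.0
```

```bash
python3 settle.py
```

Call:
{"name": "step_arm", "arguments": {
  "targets": [
    [[0, 0, 0, 0], [-0.035, 0, 0, 0], [-0.07, 0, 0, 0], [-0.105, 0, 0, 0], [-0.105, 0, 0, 0]]
  ]
}}

```text
time: 45.37
tool_pos: [611.0, -279.0, 322.5]
tcp_rot: [-2.619, 1.55, -2.581]
contact_force: [0.0, 0.1, 1.8]
grip_width: 45.5
```

Call:
{"name": "step_arm", "arguments": {
  "targets": [
    [[0, 0, 0, 0], [0, 0, 0, 0], [0, 0, 0, 0], [0, 0, 0, 0], [0, 0, 0, 0]]
  ]
}}

```text
time: 45.78
tool_pos: [610.8, -278.6, 321.2]
tcp_rot: [-2.722, 1.549, -2.684]
contact_force: [-0.3, -0.6, -0.3]
grip_width: 45.6
```

```bash
python3 settle.py; python3 go.py 605 -282 200 182.5
```

```text
t 45.93 tcp [ 610.9 -278.9  321.7] phi -177.82 tilt [-0.0188 -0.0104 -0.9998] q [-0.53  0.61  0.84 -0.02  1.71 -2.14] F [ 0.3 -0.3  1.2] w 46.0
  [0.1218, -0.0017, -0.0037, -0.32]
```

Call:
{"name": "step_arm", "arguments": {
  "targets": [
    [[0.03, 0, -0.001, 0], [0.065, -0.001, -0.002, 0], [0.095, -0.002, -0.003, 0], [0.112, -0.002, -0.004, 0], [0.12, -0.002, -0.004, 0]]
  ]
}}

```text
time: 46.35
tool_pos: [603.1, -281.7, 198.0]
tcp_rot: [-2.891, 1.546, -2.854]
contact_force: [0.3, -0.2, 1.2]
grip_width: 45.8
```

```bash
python3 settle.py; python3 knob.py 605 -282; python3 go.py 605 -282 120 182 605 -282 54 182
```

```text
945 z 74.4
rect [ 604.2 -282.3] [56.6 13.4] 1.9 mean [ 602.7 -282.6]
bar dir deg 1.6
px 279 294 169 231
t 46.55 tcp [ 605.4 -282.7  203.3] phi -177.83 tilt [-0.0169 -0.0115 -0.9998] q [-0.54  0.64  1.1  -0.02  1.41 -2.15] F [-0.6  0.7  0.9] w 45.8
  [0.0833, 0.0016, 0.0011, 0.17]
  [0.0660, 0.0007, 0.0011, -0.00]
```

Call:
{"name": "step_arm", "arguments": {
  "targets": [
    [[0.025, 0, 0, 0], [0.05, 0.001, 0, 0], [0.07, 0.001, 0.001, 0.3], [0.08, 0.0012, 0.0014, 0.3], [0.083, 0.0012, 0.0014, 0.3]]
  ]
}}

```text
time: 46.97
tool_pos: [605.4, -282.3, 119.7]
tcp_rot: [-2.613, 1.55, -2.58]
contact_force: [-1.0, -0.1, 0.0]
grip_width: 46.1
```

```bash
python3 settle.py;  python3 go.py 605 -282.4 54 181.8
```

```text
t 47.12 tcp [ 606.3 -282.9  122. ] phi -178.12 tilt [-0.0144 -0.013  -0.9998] q [-0.54  0.7   1.22 -0.02  1.24 -2.14] F [-0.7 -0.   0.6] w 46.1
  [0.0680, 0.0014, -0.0002, 0.08]
```

Call:
{"name": "step_arm", "arguments": {
  "targets": [
    [[0.02, 0, 0, 0], [0.04, 0.0005, 0, 0], [0.058, 0.001, 0, 0], [0.066, 0.0014, 0, 0], [0.068, 0.0014, 0, 0]]
  ]
}}

```text
time: 47.53
tool_pos: [605.1, -282.3, 53.7]
tcp_rot: [-2.481, 1.551, -2.448]
contact_force: [-2.0, -0.8, 0.7]
grip_width: 45.9
```

Call:
{"name": "step_arm", "arguments": {
  "targets": [
    [[0, 0, 0, 0], [0, 0, 0, 0], [0, 0, 0, 0], [0, 0, 0, 0], [0, 0, 0, 0]]
  ],
  "jaw": 1
}}

```text
time: 47.95
tool_pos: [605.5, -282.5, 54.6]
tcp_rot: [-2.414, 1.552, -2.381]
contact_force: [-0.1, -0.1, 0.3]
grip_width: 17.3
```

Call:
{"name": "step_arm", "arguments": {
  "targets": [
    [[0, 0, 0, 0], [0, 0, 0, 0], [0, 0, 0, 0], [0, 0, 0, 0], [0, 0, 0, 0]]
  ]
}}

```text
time: 48.37
tool_pos: [605.5, -282.4, 54.6]
tcp_rot: [-2.432, 1.552, -2.399]
contact_force: [-0.7, 0.8, -0.0]
grip_width: 14.1
```

```bash
python3 settle.py;  python3 go.py 605 -282.4 54 152
```

```text
t 48.52 tcp [ 605.5 -282.3   54.6] phi -178.12 tilt [-0.0141 -0.013  -0.9998] q [-0.54  0.76  1.28 -0.02  1.1  -2.14] F [-0.7  0.6  0.3] w 14.0
  [0.0006, -0.0000, -0.0005, 29.88]
```

Call:
{"name": "step_arm", "arguments": {
  "targets": [
    [[0, 0, 0, 6], [0, 0, 0, 13], [0, 0, 0, 20], [0, 0, 0, 27], [0, 0, 0, 30]]
  ]
}}

```text
time: 48.93
tool_pos: [605.3, -282.9, 54.6]
tcp_rot: [-1.881, 1.551, -2.378]
contact_force: [-1.1, -0.6, 0.1]
grip_width: 13.9
```

Call:
{"name": "step_arm", "arguments": {
  "targets": [
    [[0, 0, 0, 6], [0, 0, 0, 13], [0, 0, 0, 20], [0, 0, 0, 27], [0, 0, 0, 30]]
  ]
}}

```text
time: 49.35
tool_pos: [604.9, -283.4, 54.6]
tcp_rot: [-1.357, 1.55, -2.384]
contact_force: [-1.5, -2.0, 0.0]
grip_width: 13.8
```

Call:
{"name": "step_arm", "arguments": {
  "targets": [
    [[0, 0, 0, 6], [0, 0, 0, 13], [0, 0, 0, 20], [0, 0, 0, 27], [0, 0, 0, 30]]
  ]
}}

```text
time: 49.77
tool_pos: [604.3, -283.6, 54.6]
tcp_rot: [-0.865, 1.549, -2.422]
contact_force: [-2.2, -0.1, 0.5]
grip_width: 13.8
```

Call:
{"name": "step_arm", "arguments": {
  "targets": [
    [[0, 0, 0, 6], [0, 0, 0, 13], [0, 0, 0, 20], [0, 0, 0, 27], [0, 0, 0, 30]]
  ]
}}

```text
time: 50.18
tool_pos: [603.7, -283.5, 54.6]
tcp_rot: [-0.394, 1.549, -2.481]
contact_force: [-3.1, 0.6, 2.1]
grip_width: 13.7
```

Call:
{"name": "step_arm", "arguments": {
  "targets": [
    [[0, 0, 0, 6], [0, 0, 0, 13], [0, 0, 0, 20], [0, 0, 0, 27], [0, 0, 0, 30]]
  ]
}}

```text
time: 50.6
tool_pos: [603.1, -283.0, 54.6]
tcp_rot: [0.063, 1.548, -2.554]
contact_force: [-2.0, 2.4, 0.8]
grip_width: 13.8
```

```bash
python3 settle.py; python3 go.py 605 -282.3 54.6 2
```

```text
t 50.75 tcp [ 603.1 -283.1   54.6] phi 30.51 tilt [-0.0187 -0.0126 -0.9997] q [-0.54  0.76  1.29 -0.02  1.1   0.5 ] F [-3.3  2.5  2.5] w 13.5
  [-0.0000, 0.0003, -0.0020, 28.51]
```

Call:
{"name": "step_arm", "arguments": {
  "targets": [
    [[0, 0, 0, 6], [0, 0, 0, 13], [0, 0, 0, 20], [0, 0, -0.001, 27], [0, 0, -0.001, 29]]
  ]
}}

```text
time: 51.17
tool_pos: [603.0, -282.3, 54.6]
tcp_rot: [0.49, 1.547, -2.63]
contact_force: [-5.2, 1.9, 4.2]
grip_width: 13.6
```

Call:
{"name": "step_arm", "arguments": {
  "targets": [
    [[0, 0, 0, 0], [0, 0, 0, 0], [0, 0, 0, 0], [0, 0, 0, 0], [0, 0, 0, 0]]
  ],
  "jaw": 0.5
}}

```text
time: 51.58
tool_pos: [603.3, -282.5, 54.7]
tcp_rot: [0.515, 1.547, -2.603]
contact_force: [0.6, -0.4, 0.2]
grip_width: 42.4
```

Call:
{"name": "step_arm", "arguments": {
  "targets": [
    [[-0.03, 0, 0, 0], [-0.065, 0, 0, 0], [-0.1, 0, 0, 0], [-0.135, 0, 0, 0], [-0.145, 0, 0, 0]]
  ]
}}

```text
time: 52.0
tool_pos: [608.4, -281.9, 206.5]
tcp_rot: [0.968, 1.55, -2.15]
contact_force: [0.4, -1.0, 0.0]
grip_width: 45.6
```

```bash
python3 settle.py; python3 knob.py 605 -282; python3 go.py; python3 - <<'E'
from h import *
for n in ("top","scene"):
    c=cam(n,n+"7"); W=cloud(c); k=(W[...,0]>400)&(W[...,0]<480)&(W[...,1]>-490)&(W[...,1]<-390)&(W[...,2]>12)&(W[...,2]<150)
    hsv=cv2.cvtColor(c["color"],cv2.COLOR_RGB2HSV)
    for lo in range(12,140,12):
        q=W[k&(W[...,2]>=lo)&(W[...,2]<lo+12)]
        if len(q): print(n,lo,len(q),np.median(q,0).round(0),q.min(0).round(0),q.max(0).round(0))
c=cam("top"); cv2.imwrite("pics/v7.png",cv2.resize(np.hstack([c["color"][150:250,390:490],cam("scene")["color"][110:210,130:230]]),None,fx=4,fy=4)[:,:,::-1])
E
```

```text
976 z 74.4
rect [ 606. -283.] [56.3 13.6] 1.0 mean [ 607.5 -282.8]
bar dir deg -178.9
px 277 292 167 229
t 52.20 tcp [ 605.7 -280.5  198.1] phi 1.34 tilt [-0.0223 -0.0113 -0.9997] q [-0.54  0.64  1.11 -0.02  1.41  1.01] F [ 0.8 -0.  -1.1] w 46.0
top 12 6 [ 405. -489.   18.] [ 401. -490.   13.] [ 410. -488.   20.]
top 24 5 [ 406. -489.   27.] [ 401. -490.   25.] [ 409. -488.   35.]
top 36 4 [ 405. -489.   41.] [ 403. -490.   38.] [ 409. -488.   45.]
top 48 6 [ 403. -488.   54.] [ 401. -489.   49.] [ 411. -488.   58.]
top 60 3 [ 406. -489.   70.] [ 400. -490.   62.] [ 411. -488.   72.]
top 72 4 [ 404. -489.   79.] [ 400. -490.   79.] [ 411. -488.   82.]
top 84 4 [ 401. -488.   90.] [ 400. -489.   84.] [ 405. -488.   93.]
top 96 5 [ 405. -489.  102.] [ 402. -490.   97.] [ 408. -489.  107.]
top 108 6 [ 407. -489.  113.] [ 402. -490.  109.] [ 410. -488.  119.]
top 120 2 [ 406. -488.  126.] [ 402. -490.  121.] [ 409. -487.  132.]
top 132 19 [ 412. -486.  138.] [ 402. -489.  133.] [ 422. -484.  143.]
scene 12 20 [ 443. -397.   19.] [ 406. -489.   12.] [ 453. -394.   24.]
scene 24 6 [ 415. -486.   29.] [ 408. -489.   25.] [ 444. -406.   33.]
scene 36 7 [ 412. -488.   42.] [ 405. -489.   36.] [ 417. -486.   47.]
scene 48 14 [ 408. -487.   56.] [ 400. -490.   48.] [ 459. -415.   60.]
scene 60 29 [ 446. -422.   67.] [ 400. -489.   60.] [ 462. -412.   72.]
scene 72 23 [ 438. -422.   79.] [ 400. -490.   72.] [ 452. -414.   84.]
scene 84 20 [ 422. -453.   88.] [ 401. -490.   85.] [ 445. -410.   96.]
scene 96 42 [ 432. -415.  103.] [ 403. -489.   97.] [ 443. -408.  108.]
scene 108 32 [ 424. -425.  110.] [ 400. -489.  108.] [ 439. -409.  120.]
scene 120 8 [ 412. -489.  123.] [ 403. -490.  120.] [ 417. -486.  131.]
scene 132 24 [ 412. -484.  138.] [ 401. -487.  132.] [ 425. -481.  144.]
```

View pics/v7.png

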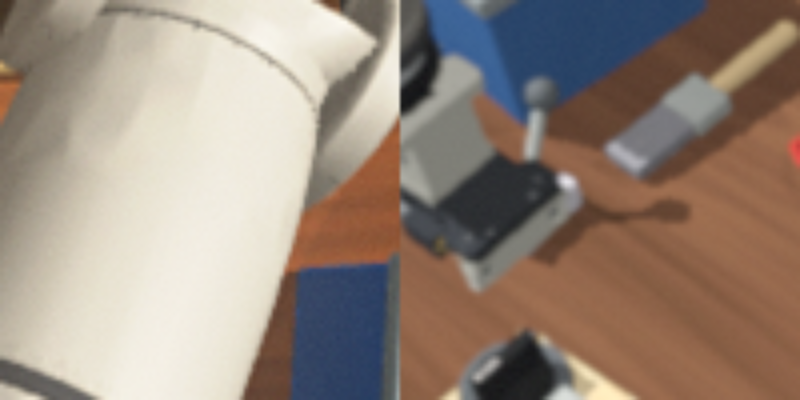

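Right screw: the bar reads 1.1°, so it has turned about 181.6°. The arm hides the valve in the current top view; I'll triangulate the tip from the top picture (455.4,211.3) and scene (165,133).

```bash
python3 - <<'E'
from h import *
t,s=cam("top"),cam("scene")
def line(c,u,v):
    o=-c["R"].T@c["t"]; d=c["R"].T@np.array([(u-c["cx"])/c["f"],(v-c["cy"])/c["f"],1.]); return o,d/np.linalg.norm(d)
def tri(a,b):
    (o1,d1),(o2,d2)=line(t,*a),line(s,*b); M=np.stack([d1,-d2],1); k=np.linalg.lstsq(M,o2-o1,rcond=None)[0]
    p,q=o1+k[0]*d1,o2+k[1]*d2; return ((p+q)/2).round(1),np.linalg.norm(p-q).round(1)
print("tip",tri((455.4,211.3),(165,133)))
im=cv2.imread("pics/top0.png")[:,:,::-1]; hsv=cv2.cvtColor(im,cv2.COLOR_RGB2HSV)
m=((hsv[...,1]<60)&(hsv[...,2]>170)).astype(np.uint8); m[:175]=0;m[215:]=0;m[:,:420]=0;m[:,465:]=0
cn=max(cv2.findContours(m,0,1)[0],key=cv2.contourArea); r=cv2.minAreaRect(cn); print(r); 
for p in cv2.boxPoints(r): print("corner z~30",ray(t,*p,30).round(1))
E
python3 go.py 520 -380 230 2
```

```text
tip (array([ 429.1, -425. ,   97.7]), np.float64(0.6))
((440.6486511230469, 195.3918914794922), (25.975040435791016, 19.234682083129883), 80.53767395019531)
corner z~30 [ 508.  -386.2   30. ]
corner z~30 [ 515.6 -438.8   30. ]
corner z~30 [ 444.3 -447.6   30. ]
corner z~30 [ 436.8 -395.2   30. ]
t 52.50 tcp [ 605.9 -280.6  198.2] phi 1.33 tilt [-0.0225 -0.0111 -0.9997] q [-0.54  0.64  1.11 -0.02  1.41  1.01] F [-0.1  0.   0.5] w 45.7
  [-0.0288, 0.0977, 0.0888, -0.67]
```

```bash
python3 go.py 553 -315 230 23 500 -350 230 46  446 -385 230 68 392 -419 230 90 392 -419 150 90 392 -419 68 90
```

```text
t 52.50 tcp [ 605.9 -280.6  198.2] phi 1.33 tilt [-0.0225 -0.0111 -0.9997] q [-0.54  0.64  1.11 -0.02  1.41  1.01] F [-0.1  0.   0.5] w 45.7
  [-0.0302, 0.0335, 0.0543, -21.67]
  [0.0016, 0.0115, 0.0624, -23.00]
  [0.0016, -0.0145, 0.0627, -22.00]
  [0.0016, -0.0373, 0.0517, -22.00]
  [0.0800, 0.0018, -0.0009, -0.00]
  [0.0820, 0.0018, -0.0009, -0.00]
```

Call:
{"name": "step_arm", "arguments": {
  "targets": [
    [[-0.01, 0.008, 0.013, -5], [-0.02, 0.016, 0.027, -11], [-0.027, 0.025, 0.042, -17], [-0.03, 0.033, 0.054, -21.7], [-0.03, 0.033, 0.054, -21.7]]
  ],
  "jaw": 1
}}

```text
time: 52.92
tool_pos: [551.8, -316.3, 230.6]
tcp_rot: [0.102, 1.545, -2.636]
contact_force: [0.2, -0.9, 0.2]
grip_width: 17.2
```

Call:
{"name": "step_arm", "arguments": {
  "targets": [
    [[0, 0.003, 0.015, -6], [0, 0.006, 0.032, -12], [0.001, 0.009, 0.048, -18], [0.0015, 0.0115, 0.062, -23], [0.0015, 0.0115, 0.062, -23]]
  ]
}}

```text
time: 53.33
tool_pos: [497.8, -352.2, 230.1]
tcp_rot: [-0.34, 1.544, -2.677]
contact_force: [0.7, -0.7, -0.2]
grip_width: 0.3
```

Call:
{"name": "step_arm", "arguments": {
  "targets": [
    [[0, -0.003, 0.015, -6], [0, -0.007, 0.032, -12], [0.001, -0.011, 0.048, -18], [0.0015, -0.0145, 0.062, -22], [0.0015, -0.0145, 0.062, -22]]
  ]
}}

```text
time: 53.75
tool_pos: [443.3, -387.6, 229.8]
tcp_rot: [-0.749, 1.543, -2.704]
contact_force: [0.5, -0.8, 0.4]
grip_width: 0.7
```

```bash
python3 settle.py; python3 go.py 392 -419 230 90
```

```text
t 53.90 tcp [ 445.2 -386.3  230. ] phi 67.91 tilt [-0.0234 -0.0113 -0.9997] q [-0.83  0.47  1.32 -0.03  1.36 -0.44] F [-0.2 -0.6 -0.7] w 0.3
  [0.0016, -0.0370, 0.0503, -22.09]
```

Call:
{"name": "step_arm", "arguments": {
  "targets": [
    [[0, -0.008, 0.012, -6], [0, -0.018, 0.025, -12], [0.001, -0.028, 0.038, -18], [0.0015, -0.037, 0.05, -22], [0.0015, -0.037, 0.05, -22]]
  ]
}}

```text
time: 54.32
tool_pos: [391.4, -419.3, 230.0]
tcp_rot: [-1.124, 1.544, -2.697]
contact_force: [0.7, -0.0, -0.2]
grip_width: 0.4
```

```bash
python3 settle.py; python3 go.py 390 -420 150 90 390 -420 68 90; python3 - <<'E'
from h import *
c=cam("wrist"); s=cam("scene"); t=cam("top")
cv2.imwrite("pics/v8.png",np.hstack([cv2.resize(c["color"],(400,300)),cv2.resize(s["color"][90:210,100:260],(400,300))])[:,:,::-1])
print("expected tip px wrist",proj(c,[429,-425,98]))
E
```

```text
t 54.47 tcp [ 393.2 -418.1  230.1] phi 89.76 tilt [-0.0228 -0.0111 -0.9997] q [-0.94  0.43  1.37 -0.03  1.34 -0.93] F [-0.1  0.3  0. ] w 0.3
  [0.0802, -0.0013, 0.0010, -0.24]
  [0.0820, 0.0019, -0.0009, -0.00]
expected tip px wrist [326.44347745 204.81465232]
```

View pics/v8.png

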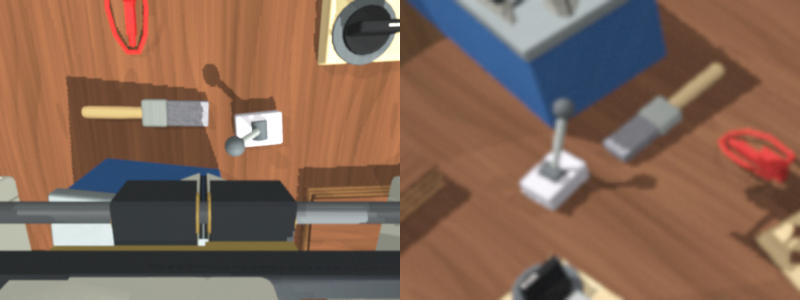

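Left panel (wrist view): lever ball at (329,204), matching the estimate, and block at (362,181). The lever leans diagonally, so I need its direction, plus clearances to the brush and toolbox.

```bash
python3 - <<'E'
from h import *
c=cam("wrist"); W=cloud(c)
print("tip ball top",W[203,329].round(1),"base px ray z22",ray(c,259*1.4,129*1.4,25).round(1),W[181,362].round(1))
for (u,v) in ((236,117),(272,114),(281,143),(240,148)): print("blk",W[int(v*1.4),int(u*1.4)].round(1))
b=(c["color"][...,2]>c["color"][...,0]+40)|((W[...,2]>60)&(W[...,0]<470)&(W[...,1]<-450)); q=W[b&(W[...,0]<470)&(W[...,1]<-440)&(W[...,1]>-700)]; print("toolbox",len(q),np.nanpercentile(q,[1,50,99],axis=0).round(0).tolist())
for u in range(120,310,20):
    col=[v for v in range(200,250) if W[v,u,2]>60 and W[v,u,2]<300]
    if col: print("edge",u,col[0],W[col[0],u].round(0))
for u,v in ((208,101),(208,126),(205,113),(180,113)): print("brush",W[int(v*1.4),int(u*1.4)].round(0))
E
```

```text
tip ball top [ 429.3 -418.9  113.3] base px ray z22 [ 475.7 -417.6   25. ] [ 472.5 -415.5   36.9]
blk [ 439.7 -399.    18.7]
blk [ 493.2 -393.8   24.2]
blk [ 518.7 -446.2    0.9]
blk [ 435.5 -422.6  113. ]
toolbox 8954 [[214.0, -532.0, 13.0], [261.0, -478.0, 115.0], [411.0, -466.0, 152.0]]
edge 120 243 [ 222. -472.   77.]
edge 140 237 [ 235. -472.   61.]
edge 160 239 [ 257. -474.   61.]
edge 180 241 [ 278. -476.   61.]
edge 200 244 [ 300. -479.   62.]
edge 220 245 [ 321. -481.   61.]
edge 240 247 [ 342. -483.   61.]
edge 260 249 [ 382. -407.  240.]
edge 280 245 [ 392. -408.  231.]
edge 300 245 [ 402. -407.  234.]
brush [ 396. -375.   13.]
brush [ 396. -417.    1.]
brush [ 392. -394.   18.]
brush [ 352. -393.   19.]
```

Call:
{"name": "step_arm", "arguments": {
  "targets": [
    [[0.02, -0.001, 0, 0], [0.042, -0.002, 0.001, 0], [0.062, -0.003, 0.002, 0], [0.076, -0.003, 0.002, 0], [0.08, -0.003, 0.002, 0]]
  ]
}}

```text
time: 55.08
tool_pos: [387.6, -419.7, 147.6]
tcp_rot: [-1.281, 1.544, -2.854]
contact_force: [0.2, -0.3, -0.5]
grip_width: 0.5
```

```bash
python3 settle.py; python3 go.py 389 -421 70 90
```

```text
t 55.23 tcp [ 388.5 -421.1  150.6] phi 89.91 tilt [-0.023  -0.0116 -0.9997] q [-0.95  0.5   1.49 -0.03  1.15 -0.93] F [0.6 0.  0. ] w 0.5
  [0.0806, 0.0023, -0.0010, -0.09]
```

Call:
{"name": "step_arm", "arguments": {
  "targets": [
    [[0.02, 0, 0, 0], [0.042, 0, 0, 0], [0.062, 0, 0, 0], [0.076, 0, 0, 0], [0.08, 0, 0, 0]]
  ]
}}

```text
time: 55.65
tool_pos: [386.5, -421.6, 69.7]
tcp_rot: [-1.162, 1.545, -2.735]
contact_force: [-0.6, 0.5, 0.6]
grip_width: 0.3
```

```bash
python3 settle.py; python3 go.py 440 -418 70 90 480 -415.5 70 90 490 -415 70 90
```

```text
t 55.80 tcp [ 387.3 -422.7   71.8] phi 89.91 tilt [-0.0219 -0.013  -0.9997] q [-0.95  0.59  1.58 -0.03  0.97 -0.93] F [-0.1 -0.6  0.1] w 0.4
  [0.0006, 0.0527, -0.0048, -0.09]
  [-0.0009, 0.0400, -0.0025, -0.00]
  [-0.0002, 0.0100, -0.0005, -0.00]
```

Call:
{"name": "step_arm", "arguments": {
  "targets": [
    [[0, 0.01, -0.001, 0], [0, 0.022, -0.002, 0], [0, 0.034, -0.003, 0], [0, 0.046, -0.004, 0], [0, 0.053, -0.005, 0]]
  ]
}}

```text
time: 56.22
tool_pos: [442.7, -417.6, 71.0]
tcp_rot: [-0.968, 1.546, -2.539]
contact_force: [-1.3, -0.6, 1.2]
grip_width: 0.3
```

Call:
{"name": "step_arm", "arguments": {
  "targets": [
    [[-0.001, 0.008, -0.0005, 0], [-0.001, 0.016, -0.001, 0], [-0.001, 0.024, -0.0015, 0], [-0.001, 0.032, -0.002, 0], [-0.001, 0.036, -0.0025, 0]]
  ]
}}

```text
time: 56.63
tool_pos: [479.7, -415.0, 70.9]
tcp_rot: [-0.972, 1.546, -2.543]
contact_force: [-0.3, -0.4, -0.6]
grip_width: 0.3
```

```bash
python3 settle.py; python3 go.py 490 -415 70 90; python3 - <<'E'
from h import *
c=cam("wrist"); s=cam("scene")
cv2.imwrite("pics/v9.png",np.hstack([cv2.resize(c["color"],(400,300)),cv2.resize(s["color"][90:210,100:260],(400,300))])[:,:,::-1])
E
```

```text
t 56.78 tcp [ 478.9 -415.1   71.1] phi 90.00 tilt [-0.0205 -0.0141 -0.9997] q [-0.82  0.69  1.39 -0.03  1.07 -0.81] F [-0.9 -0.1 -0.2] w 0.6
  [0.0008, 0.0111, -0.0001, -0.00]
```

View pics/v9.png

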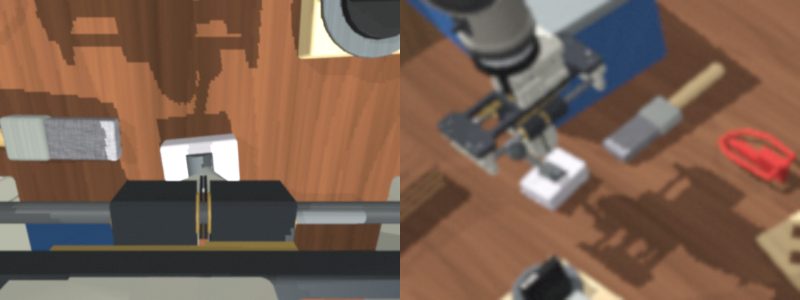

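The lever is hidden by the gripper, and the geometry says it is nearly over. Push on until it stops.

Call:
{"name": "step_arm", "arguments": {
  "targets": [
    [[0, 0.003, 0, 0], [0, 0.006, 0, 0], [0, 0.009, 0, 0], [0, 0.012, 0, 0], [0, 0.012, 0, 0]]
  ]
}}

```text
time: 57.3
tool_pos: [491.1, -415.3, 71.0]
tcp_rot: [-0.948, 1.546, -2.52]
contact_force: [-0.9, 0.9, 0.1]
grip_width: 0.5
```

Call:
{"name": "step_arm", "arguments": {
  "targets": [
    [[0, 0.002, 0, 0], [0, 0.003, 0, 0], [0, 0.004, 0, 0], [0, 0.006, 0, 0], [0, 0.006, 0, 0]]
  ]
}}

```text
time: 57.72
tool_pos: [495.0, -415.2, 70.8]
tcp_rot: [-1.078, 1.543, -2.649]
contact_force: [-9.4, 0.5, 3.4]
grip_width: 0.9
```

```bash
python3 settle.py; python3 go.py 490 -415 70 90
```

```text
t 57.87 tcp [ 495.  -415.2   70.8] phi 89.97 tilt [-0.0242 -0.0132 -0.9996] q [-0.8   0.71  1.34 -0.03  1.09 -0.79] F [-8.2  0.3  2.4] w 0.5
  [0.0009, -0.0050, -0.0002, -0.03]
```

Hit the stop (9 N). Back off, rise, and check everything.

Call:
{"name": "step_arm", "arguments": {
  "targets": [
    [[0, -0.01, 0, 0], [0, -0.02, 0, 0], [0, -0.03, 0, 0], [0, -0.036, 0, 0], [0, -0.04, 0, 0]]
  ]
}}

```text
time: 58.28
tool_pos: [454.4, -415.3, 71.9]
tcp_rot: [-1.067, 1.543, -2.639]
contact_force: [-0.2, 0.1, -0.3]
grip_width: 0.4
```

Call:
{"name": "step_arm", "arguments": {
  "targets": [
    [[-0.03, 0, 0, 0], [-0.065, 0, 0, 0], [-0.1, 0, 0, 0], [-0.13, 0, 0, 0], [-0.145, 0, 0, 0]]
  ]
}}

```text
time: 58.7
tool_pos: [459.2, -414.3, 221.8]
tcp_rot: [-0.803, 1.544, -2.375]
contact_force: [0.2, -0.5, 0.7]
grip_width: 0.7
```

Call:
{"name": "step_arm", "arguments": {
  "targets": [
    [[-0.01, -0.02, 0, 0], [-0.02, -0.05, -0.01, 0], [-0.03, -0.08, -0.02, 0], [-0.03, -0.11, -0.02, 0], [-0.03, -0.12, -0.02, 0]]
  ]
}}

```text
time: 59.12
tool_pos: [337.3, -393.3, 254.9]
tcp_rot: [-0.759, 1.543, -2.331]
contact_force: [0.4, -0.5, 0.3]
grip_width: 0.5
```

```bash
python3 settle.py; python3 go.py; python3 - <<'E'
from h import *
t=cam("top"); s=cam("scene"); w=cam("wrist")
cv2.imwrite("pics/f1.png",np.vstack([np.hstack([cv2.resize(t["color"][85:265,140:480],(400,212)),cv2.resize(w["color"],(283,212))]),cv2.resize(s["color"][110:390,90:466],(683,509))])[:,:,::-1][:600])
W=cloud(s); k=(W[...,2]>75)&(W[...,2]<125)&(W[...,0]>450)&(W[...,0]<570)&(W[...,1]<-380)&(W[...,1]>-450); print(k.sum(), np.median(W[k],0))
E
```

```text
t 59.17 tcp [ 337.1 -393.6  254.7] phi 89.84 tilt [-0.0194 -0.0196 -0.9996] q [-0.99  0.31  1.5  -0.03  1.33 -0.98] F [-0.7 -0.8  1. ] w 0.9Traceback (most recent call last):
  File "settle.py", line 2, in <module>
    for _ in range(3): bot.capture("wrist")
                       ~~~~~~~~~~~^^^^^^^^^
ValueError: 200 camera calls are used up
Traceback (most recent call last):
  File "h.py", line 5, in cam
    c=bot.capture(n);
ValueError: 200 camera calls are used up
```

My settling captures used up the camera budget, so there is no final picture. The stop was met at finger front x≈514, which is 39 mm past the hinge at 49 mm height, or about 39°. That matches the lever's 1.2 rad end stop. I'll let the arm come to rest and hand in.

Call:
{"name": "step_arm", "arguments": {
  "targets": [
    [[0, 0, 0, 0], [0, 0, 0, 0], [0, 0, 0, 0], [0, 0, 0, 0], [0, 0, 0, 0]]
  ]
}}

```text
time: 59.58
tool_pos: [337.8, -393.6, 254.2]
tcp_rot: [-0.801, 1.544, -2.374]
contact_force: [0.5, 0.2, -0.1]
grip_width: 0.8
```

```bash
python3 -c "
from plant import bot
o=bot.get_obs(); print(o['time'],o['tool_pos'],o['contact_force'],o['dq'].round(3) if hasattr(o['dq'],'round') else o['dq'])
print(bot.close_job())"
```

```text
59.5833 [ 337.7790648  -393.5795385   254.16131044] [ 0.53511208  0.23228402 -0.10233475] [-0.004 -0.003  0.005 -0.002 -0.    -0.001]
the job is handed in; nothing more can be done
None
```

The press is set up and handed in at 59.6 s, but the valve and the final scene were not checked by camera. My settling captures had used up all 200 camera calls by then.

- **Straps:** Only posts 2 and 3 had straps. Both have a pin fully home (5–6 N against the shoulder) with its ring snapped over. The ring ends were measured about 48 mm past the post at about 91 mm height, below the limit of 103 mm. One ring first read about 100 mm because it was still snapping shut; a second reading gave 91 mm.
- **Posts 1 and 4, third pin:** I put nothing in the bare posts and did not go near the third pin.
- **Screws:** Left turned about 181°, then right about 182°. Both were measured from the bar's direction after release, and the allowed range is about 163–198°.
- **Valve:** I pushed the lever over until it met its stop with 8–9 N. The finger position there corresponds to about 39° past upright, which agrees with the 1.2 rad end stop.
- **Robot and bystanders:** The arm was at rest and touching nothing at hand-in. I felt no unexpected contact near the bystanders.

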